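# Set out the hand-wash tray

## Task

Take the hand-wash things lying on the worktop to either side of the shallow white tray and set them out in it: lay the bar of soap flat in the very middle of the tray, its length running across the tray (parallel to the tray's short sides), and put the nail brush on top of it, bristles down, centred and lying the same way. Stand the sink plug, ring up, to the left of the soap and lay the white tube to the right of it, parallel to the soap: each on the tray's long centre line, with its middle halfway between the soap's side and that end of the tray (left and right as the robot sees it). Leave the tape measure, the thread reels and everything else where they are.

Things in the scene. Friction and masses are not known exactly. Their poses are not given: they have to be found in the camera images.
- wash_tray: shallow enamelled tray, off-white, 283 mm long (x), 203 wide (y), walls 24 high; fixed. Floor level with the worktop (z = 0), inside 268 x 188 mm. Origin: centre of underside; x along its length to the left end (within 0.35 rad of world +y), y towards the robot. The soap belongs at its centre; plug and tube, halfway between soap and end walls (x = +-134 mm), at x = +80 and -80 mm, y = 0
- soap_bar: pink bar of soap on the worktop beside the tray (not the one at the tap, behind the sink), 51 mm wide (x), 80 mm long (y), 24 mm high, lying flat, about 90 g. Origin: centre of its underside, z up; its y axis is its length. Grip it across its width; its top carries load at 25 mm
- nail_brush: nail brush on the worktop beside the tray (not the one behind the sink), with an oval purple back and pale bristles below, 30 mm wide (x), 85 mm long (y), 23 mm high, standing on its bristles, about 70 g. Origin: centre of its underside, z up; its y axis is its length. Rigid; grip it across its width
- sink_plug: black round rubber sink plug, 56 mm in diameter, body 21 mm high, with a small metal ring on top (to 32 mm, it gives no grip), about 60 g. Origin: centre of its underside, z up. Grip the rim across its diameter, in any direction
- stain_tube: white printed squeeze tube, closed and rigid, lying flat, 43 mm wide (x), 146 mm long (y), up to 30 mm high, about 50 g. Origin: centre of its underside, z up; its y axis is its length. Either end may point away from the robot. Grip it across its width at the middle
- tape_measure: bystander: yellow tape measure, 77 mm long (x), 35 mm wide (y), 56 mm high, standing at the right front of the worktop. Origin: underside. To be left alone
- reel_a: bystander: wooden thread reel standing upright at the far left of the worktop, 28 mm in diameter, 39 mm high. Origin: centre of its underside. To be left alone
- reel_b: bystander: wooden thread reel standing upright on the right of the worktop, 28 mm in diameter, 39 mm high. Origin: centre of its underside. To be left alone

How it is judged:
At the end, for the whole second after the job is handed in: Soap flat at tray centre (15 mm); brush upright on soap, centres within 12 mm; plug ring up 80 mm left and tube flat 80 mm right of tray centre (15 mm each way); soap along the short direction, tube and brush along the soap (0.2 rad each); all released, at rest; tape measure and reels left alone (x of soap_bar in the frame of wash_tray between -0.015 and 0.015 m and y of soap_bar in the frame of wash_tray between -0.015 and 0.015 m and x of sink_plug in the frame of wash_tray between 0.065 and 0.095 m and y of sink_plug in the frame of wash_tray between -0.015 and 0.015 m and x of stain_tube in the frame of wash_tray between -0.095 and -0.065 m and y of stain_tube in the frame of wash_tray between -0.015 and 0.015 m and angle between the y axis of soap_bar and the y axis of wash_tray, either way round below 0.2 rad and angle between the y axis of each of stain_tube, nail_brush and the y axis of soap_bar, either way round below 0.2 rad and horizontal distance between nail_brush and soap_bar below 0.012 m and z of nail_brush in the frame of soap_bar between 0.018 and 0.032 m and height (world z) of soap_bar between -0.006 and 0.006 m and height (world z) of sink_plug between -0.006 and 0.006 m and height (world z) of stain_tube between -0.006 and 0.006 m and angle between each of soap_bar, nail_brush, sink_plug, stain_tube's own z axis and vertical below 0.12 rad and linear speed of each of soap_bar, nail_brush, sink_plug, stain_tube below 0.02 m/s); the robot touches nothing.
It fails at once if the tape measure (tape_measure) is pushed more than 30 mm or knocked over (distance of tape_measure from where it was at the start of the episode above 0.03 m or angle between tape_measure's own z axis and vertical above 0.5 rad).
It fails at once if the thread reel (reel_a) is pushed more than 30 mm or knocked over (distance of reel_a from where it was at the start of the episode above 0.03 m or angle between reel_a's own z axis and vertical above 0.5 rad).
It fails at once if the thread reel (reel_b) is pushed more than 30 mm or knocked over (distance of reel_b from where it was at the start of the episode above 0.03 m or angle between reel_b's own z axis and vertical above 0.5 rad).
It also fails if it takes over 112 s, if anything falls off the work surface, if the arm or the gripper's body presses on something with over 40 N, if the wrist force passes 120 N, or if a joint passes its speed limit or range.

## Robot

A 6-joint arm with a two-finger parallel gripper is mounted at the origin on a cart in front of the work surface, level with it; the furniture and walls round the work are solid. World frame = base frame: x ahead of the robot, y to its left, z up, the work surface at z = 0. Lengths are in m, angles in rad, forces in N, time in s.
With the tool pointing down it reaches from about 0.275 to 1 m from the base axis. Payload 8.4 kg.
Tool frame: the origin (TCP) lies midway between the tips of the shut fingers; the grasp point (between the pads) lies 19 mm behind it; z points along the fingers, x is the direction in which the jaws open and shut, and the axes are right-handed (so a half turn about z gives the same grasp; the last joint's range is limited). The gripper opens to 85 mm and grips with 20 to 120 N. Pads are 22 mm wide; open, the fingers measure 114 mm over their backs; the gripper's body (76 mm by 85 mm) begins 54 mm behind the grasp point. The pads swing forward as they close: fully open they stand 13 mm farther back than shut.
Start: joints at [1.334, 0.353, 1.633, -0, 1.155, -0.002], TCP at [0.145, 0.608, 0.231] pointing down, gripper open.
Joint ranges: [-2.63, 2.63], [-0.92, 2.1], [0.06, 2.66], [-1.3, 4.44], [0, 2.69], [-3.02, 3.02]. Speed limits (rad/s): [2.22, 2.22, 2.79, 3.14, 3.14, 3.14].

## Interface

Orientations are given as a 3x3 rotation matrix whose columns are the frame's x, y, z axes.
In Python, from workcell import robot, viewer, order gives the robot as it stands.
- The arm moves only by the tool move_arm, never from a script. Its argument "rows" is a list of rows, each an object with "delta_pos": the shift along the tool's x, y, z in cm, a list of three; "twist": the turn, a rotation vector about the tool's x, y, z in degrees, a list of three. A call has 1 to 20 rows; each row is the pose to reach, as a shift and turn from the pose measured when the call began, along the tool's axes at that moment; what a row does not reach only later rows make up. A row lasts 1/12 s, in which the tool goes at most 41.7 mm and 7.16 degrees, less where a joint would pass 70% of its speed; a pose out of reach is approached as far as the arm can. A call with a gripper value outside its range is refused whole. "gripper" is the finger opening in cm, from 0 to 8.54, set as the call begins (left out, the last holds). The fingers move at their own pace and stop on an object; the grip force is fixed at half the most. Time passes only in rows, so rows that repeat a pose let the fingers close. It gives the time, the measured TCP pose, the force and the opening at its end, in the units of the state.
- robot.get_state(): the state, without advancing time (a new reading comes with each control period).
- viewer.snapshot(name): name is "scene" or "top" or "wrist"; returns a dict with "color" (384x512x3 uint8, red, green, blue), "mtx" (3x3 intrinsics, pixels), "dist_coeffs" ([k1, k2, p1, p2, k3] as OpenCV has them; the pictures are not rectified), "R" (3x3) and "t" (3): a world point X has camera coordinates R X + t. Camera axes: x right, y down, z forward; pixel columns grow to the right and rows downward; lengths in m; the calibration is good to about 2 mm. A picture is of the moment at which its call begins. There is no depth.
- order.close_job(): hands the job in, once; it reports no verdict.
The state is a dict: "t": time; "qpos": joint angles; "qvel": joint speeds; "joint_efforts": joint torques, N m; "eef_pos": TCP position; "eef_rot": TCP orientation; "force": force on the tool from outside, world axes, zero at the start; "moment": the same for the moment, N m; "width": opening from 0.0 (shut) to 1.0 (fully open).
Only numpy, scipy, OpenCV 4.12 (cv2) and the standard library are available. Lean on these libraries where they do the work, as an engineer would, in place of code of your own. Each camera call takes 0.05 s, during which the arm holds its last target.

## Working session

There is one attempt and no reset: what is moved stays moved. The work goes in short steps, Python scripts to look and compute and a tool call to move; the robot and the scene stay as the last step left them, time stands still between calls to the robot, and variables do not carry over. Pictures are saved under pics/ and viewed, and the job is handed in when it is done.

Besides the shell and the picture viewer there is one more tool, called after "Emit:" by a JSON object that holds its "op" and its "data". move_arm: Moves the arm, as the interface text tells. Its arguments: {"type":"object","properties":{"rows":{"type":"array"},"gripper":{"type":"number"}},"required":["rows"]}

```bash
ls; mkdir -p pics; python3 - <<'E'
from workcell import robot, viewer
import cv2
s=robot.get_state(); print(s)
for n in ("scene","top","wrist"):
    d=viewer.snapshot(n); cv2.imwrite(f"pics/{n}0.png",d["color"][:,:,::-1]); print(n,d["mtx"],d["dist_coeffs"],d["R"],d["t"])
E
```

```text
pics
{'t': 0.0, 'qpos': array([ 1.33360924e+00,  3.53670130e-01,  1.63415455e+00, -1.04281048e-05,
        1.15520761e+00, -2.41882130e-03]), 'qvel': array([ 0.00083375,  0.00052875,  0.00053261, -0.00014074, -0.00147362,
       -0.00067116]), 'joint_efforts': array([ 9.00945452e-04, -6.05243325e+01, -3.42059970e+01,  2.08573538e-04,
        9.36608179e-03, -7.66707444e-05]), 'eef_pos': array([0.14528493, 0.60737308, 0.23053922]), 'eef_rot': array([[ 2.32613277e-01,  9.72569255e-01, -3.28996969e-04],
       [ 9.72568245e-01, -2.32613509e-01, -1.40157150e-03],
       [-1.43965449e-03,  6.05213518e-06, -9.99998964e-01]]), 'force': array([0.05434644, 0.7765386 , 0.32643543]), 'moment': array([-0.00771988, -0.00136459, -0.00422238]), 'width': 0.9961564531556549}
scene [[351.32421023   0.         254.6527605 ]
 [  0.         351.32421023 194.03325672]
 [  0.           0.           1.        ]] [-0.0306565  0.         0.         0.         0.       ] [[ 0.62131023 -0.7832796   0.02113422]
 [-0.46473451 -0.39008264 -0.79489457]
 [ 0.63086879  0.48405433 -0.6063794 ]] [-0.37688408  0.29466232  0.74788558]
top [[408.69750038   0.         258.63387508]
 [  0.         408.69750038 194.50836948]
 [  0.           0.           1.        ]] [-0.10342163  0.          0.          0.          0.        ] [[-0.02660085 -0.99962709 -0.00617083]
 [-0.99089707  0.02718246 -0.13184881]
 [ 0.13196738  0.00260737 -0.99125063]] [-0.02324436  0.56665653  1.41517444]
wrist [[298.33102769   0.         257.81235978]
 [  0.         298.33102769 187.37624186]
 [  0.           0.           1.        ]] [-0.07432727  0.          0.          0.          0.        ] [[ 0.23280467  0.97252204 -0.00169396]
 [ 0.93468852 -0.2232662   0.27660365]
 [ 0.26862494 -0.06597794 -0.9609826 ]] [-0.62473138 -0.03634299  0.38003837]
```

View pics/top0.png

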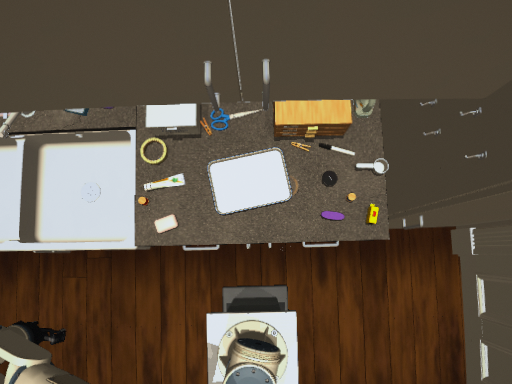

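View pics/scene0.png

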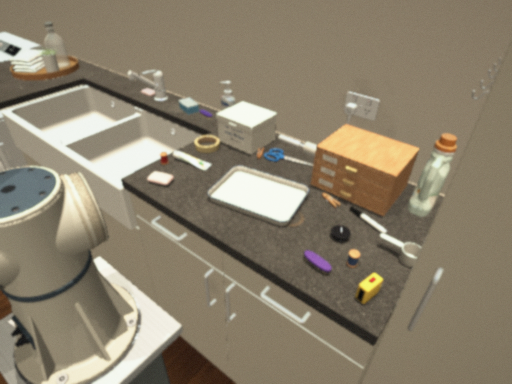

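View pics/wrist0.png

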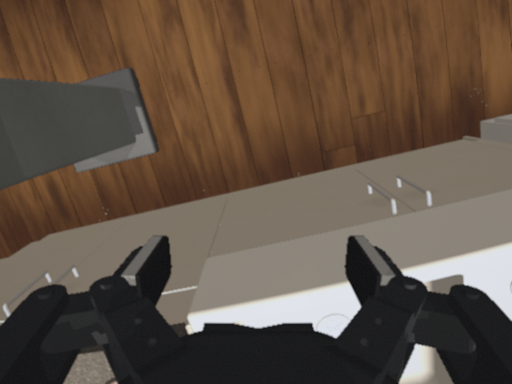

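Top view: the tray is at about (250,181), soap (166,224), tube (164,183), plug (329,178) and brush (333,215). The reels are at (143,200) and (352,197), the tape at (374,214). Next I'll measure these with colour masks.

```bash
cat > h.py <<'E'
import numpy as np, cv2
def ray(d,px,z):
    p=cv2.undistortPoints(np.array(px,float).reshape(-1,1,2),d["mtx"],np.array(d["dist_coeffs"])).reshape(-1,2)
    v=np.c_[p,np.ones(len(p))]@d["R"]; c=-d["R"].T@d["t"]
    return c+v*((z-c[2])/v[:,2])[:,None]
def proj(d,X):
    return cv2.projectPoints(np.array(X,float).reshape(-1,1,3),cv2.Rodrigues(np.array(d["R"]))[0],np.array(d["t"]),d["mtx"],np.array(d["dist_coeffs"]))[0].reshape(-1,2)
def rect(mask,d,z,roi=None):
    if roi is not None:
        m=np.zeros_like(mask); x0,y0,x1,y1=roi; m[y0:y1,x0:x1]=mask[y0:y1,x0:x1]; mask=m
    cs,_=cv2.findContours(mask,cv2.RETR_EXTERNAL,cv2.CHAIN_APPROX_NONE)
    c=max(cs,key=cv2.contourArea)
    P=ray(d,c.reshape(-1,2),z)
    (cx,cy),(w,h),a=cv2.minAreaRect((P[:,:2]*1000).astype(np.float32))
    if w>h: lx,ws,ang=w,h,a
    else: lx,ws,ang=h,w,a+90
    ang=(ang+90)%180-90
    return dict(area=cv2.contourArea(c),c=(round(cx,1),round(cy,1)),L=round(lx,1),W=round(ws,1),ang=round(ang,1),bbox=cv2.boundingRect(c))
E
python3 - <<'E'
from workcell import viewer
from h import *
d=viewer.snapshot("top"); im=d["color"]
print("cam",-d["R"].T@d["t"])
hsv=cv2.cvtColor(im,cv2.COLOR_RGB2HSV)
for n,(u,v) in dict(tray=(250,181),soap=(166,224),tube=(164,183),plug=(325,180),brush=(333,215),wt=(100,60),reel=(352,197),tape=(374,214)).items(): print(n,hsv[v,u])
H,S,V=cv2.split(hsv)
br=((V>110)).astype(np.uint8)
print("tray",rect(br,d,0.024,(200,140,300,220)))
print("soap",rect(br,d,0.012,(150,205,185,240)))
print("tube",rect(br,d,0.015,(140,170,188,195)))
pu=((H>125)&(H<155)&(S>80)&(V>40)).astype(np.uint8)
print("brush",rect(pu,d,0.018,(310,200,350,230)))
bl=(V<35).astype(np.uint8)
print("plug",rect(bl,d,0.015,(315,165,345,192)))
ye=((S>120)&(V>90)).astype(np.uint8)
print("tape",rect(ye,d,0.05,(360,200,390,228)));print("reelb",rect(ye,d,0.03,(343,188,360,204)));print("reela",rect(ye,d,0.03,(135,190,150,210)))
cv2.imwrite("pics/topL.png",cv2.resize(im[165:245,130:200,::-1],None,fx=7,fy=7,interpolation=2))
cv2.imwrite("pics/topR.png",cv2.resize(im[140:230,290:390,::-1],None,fx=6,fy=6,interpolation=2))
E
```

```text
cam [ 0.37412312 -0.04232869  1.47736211]
tray [107  15 238]
soap [ 90   7 230]
tube [ 73   8 230]
plug [18 34 38]
brush [139 137 177]
wt [18 75 78]
reel [ 20 152 226]
tape [  2 230 227]
tray {'area': 4130.0, 'c': (621.6, -6.6), 'L': 291.2, 'W': 201.9, 'ang': -79.1, 'bbox': (207, 147, 86, 68)}
soap {'area': 300.5, 'c': (474.6, 305.3), 'L': 90.3, 'W': 55.5, 'ang': -70.8, 'bbox': (152, 213, 26, 21)}
tube {'area': 338.5, 'c': (619.7, 305.9), 'L': 153.4, 'W': 45.2, 'ang': -77.5, 'bbox': (143, 173, 43, 18)}
brush {'area': 140.5, 'c': (487.0, -301.4), 'L': 82.9, 'W': 28.8, 'ang': 88.3, 'bbox': (321, 211, 24, 9)}
plug {'area': 0.0, 'c': (607.2, -309.8), 'L': 0.0, 'W': 0.0, 'ang': -90.0, 'bbox': (333, 182, 1, 1)}
tape {'area': 142.0, 'c': (486.4, -439.7), 'L': 67.7, 'W': 34.0, 'ang': -13.0, 'bbox': (367, 203, 12, 21)}
reelb {'area': 41.5, 'c': (550.9, -371.0), 'L': 28.5, 'W': 27.7, 'ang': 15.4, 'bbox': (347, 193, 9, 9)}
reela {'area': 46.0, 'c': (556.9, 378.6), 'L': 38.0, 'W': 28.0, 'ang': 67.3, 'bbox': (138, 196, 11, 10)}
```

View pics/topL.png

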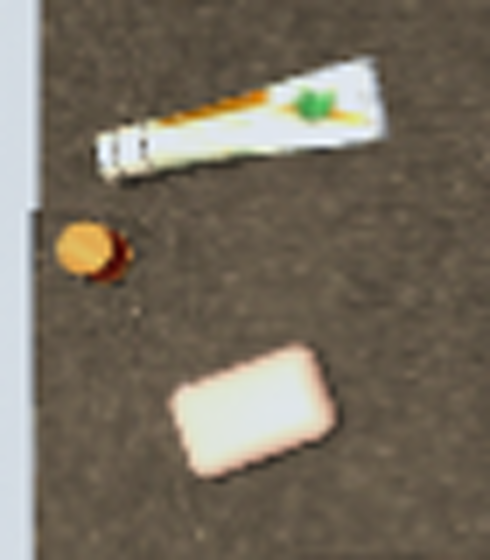

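View pics/topR.png

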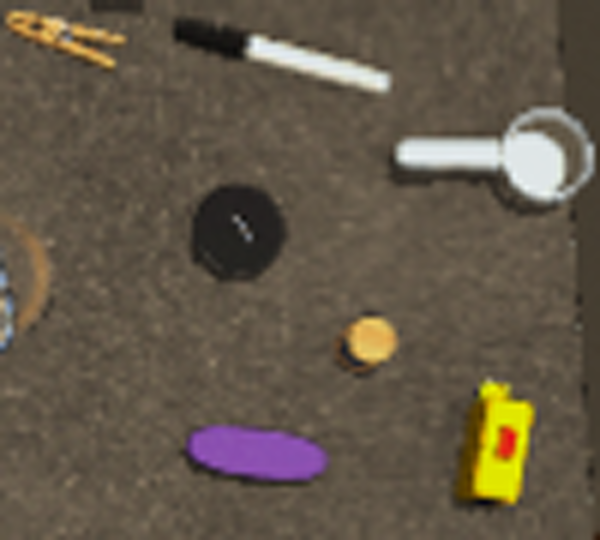

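Top view: the tube's crimp end points right and its cap left, the soap is at (166,224), and the plug centre is about (329.7,178.7). I'll work out the wrist camera offset and a move helper, then view the left side from closer.

```bash
cat >> h.py <<'E'
from scipy.spatial.transform import Rotation as Ro
def Rd(yaw):
    c,s=np.cos(np.radians(yaw)),np.sin(np.radians(yaw)); return np.array([[c,s,0],[s,-c,0],[0,0,-1.]])
def plan(st,pos,yaw):
    R=np.array(st["eef_rot"]); d=R.T@(np.array(pos)-st["eef_pos"])*100
    t=Ro.from_matrix(R.T@Rd(yaw)).as_rotvec(degrees=True)
    print("delta_cm",d.round(2),"twist",t.round(1),"rows>=",np.ceil(max(np.linalg.norm(d)/4.17,np.linalg.norm(t)/7.16)))
E
python3 - <<'E'
from workcell import viewer,robot
from h import *
s=robot.get_state(); d=viewer.snapshot("wrist"); R=s["eef_rot"]
c=-d["R"].T@d["t"]; print("cam in tool",R.T@(c-s["eef_pos"]),"fwd in tool",R.T@d["R"][2], "right", R.T@d["R"][0])
t=viewer.snapshot("top")
print("plug",ray(t,[329.7,178.7],0.018))
print([round(float(x),3) for x in s["qpos"]])
plan(s,[0.475,0.305,0.22],19.2)
plan(s,[0.53,0.29,0.28],19.2)
E
```

```text
cam in tool [ 0.00063605 -0.07008544 -0.1435753 ] fwd in tool [-4.42173153e-04  2.76598492e-01  9.60985473e-01] right [9.99999900e-01 1.87479521e-04 4.06162806e-04]
plug [[ 0.61919253 -0.2978374   0.018     ]]
[1.334, 0.353, 1.634, -0.0, 1.155, -0.002]
delta_cm [-21.76  39.1    1.1 ] twist [ 0.   0.  57.3] rows>= 11.0
delta_cm [-21.94  44.8   -4.9 ] twist [ 0.   0.  57.3] rows>= 13.0
```

Emit:
{"op": "move_arm", "data": {"rows": [{"delta_pos":[-5.4,9.8,0],"twist":[0,0,14]},{"delta_pos":[-10.9,19.6,0],"twist":[0,0,28]},{"delta_pos":[-16.3,29.4,0],"twist":[0,0,43]},{"delta_pos":[-21.8,39.1,1],"twist":[0,0,57]},{"delta_pos":[-21.8,39.1,1],"twist":[0,0,57]},{"delta_pos":[-21.8,39.1,1],"twist":[0,0,57]},{"delta_pos":[-21.8,39.1,1],"twist":[0,0,57]},{"delta_pos":[-21.8,39.1,1],"twist":[0,0,57]},{"delta_pos":[-21.8,39.1,1],"twist":[0,0,57]},{"delta_pos":[-21.8,39.1,1],"twist":[0,0,57]},{"delta_pos":[-21.8,39.1,1],"twist":[0,0,57]},{"delta_pos":[-21.8,39.1,1],"twist":[0,0,57]},{"delta_pos":[-21.8,39.1,1],"twist":[0,0,57]},{"delta_pos":[-21.8,39.1,1],"twist":[0,0,57]}]}}

```text
t: 1.47
eef_pos: [0.4746, 0.3048, 0.221]
eef_rot: [[0.943, 0.334, -0.001], [0.334, -0.943, -0.0], [-0.001, 0.0, -1.0]]
force: [-0.6, -0.2, -0.3]
width: 1.001
```

```bash
python3 - <<'E'
from workcell import viewer,robot
from h import *
d=viewer.snapshot("wrist"); cv2.imwrite("pics/w1.png",d["color"][:,:,::-1])
s=robot.get_state();print(s["eef_pos"],s["qpos"])
hsv=cv2.cvtColor(d["color"],cv2.COLOR_RGB2HSV)
print(proj(d,[[.475,.305,.024],[.62,.306,.02]]))
E
```

```text
[0.47426207 0.30522741 0.22106652] [5.69162689e-01 2.69458913e-01 1.77572639e+00 5.40171445e-05
 1.09709501e+00 2.27620550e-01]
[[258.02950719 164.5760167 ]
 [369.21597338 201.97768582]]
```

View pics/w1.png

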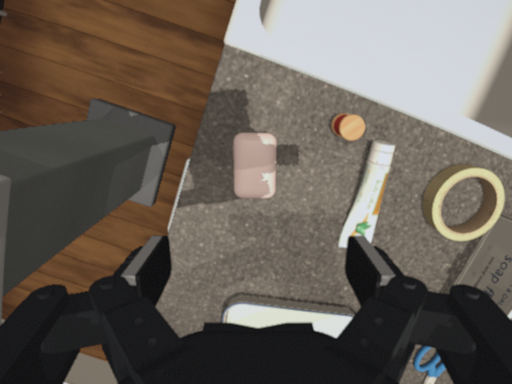

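The wrist view shows the soap at cols 234–276, rows 133–198, nearly square to the jaws. The tube runs from (382,145) to (355,240).

```bash
python3 - <<'E'
from workcell import viewer,robot
from h import *
d=viewer.snapshot("wrist");s=robot.get_state()
hsv=cv2.cvtColor(d["color"],cv2.COLOR_RGB2HSV);H,S,V=cv2.split(hsv)
br=(V>105).astype(np.uint8)
a=rect(br,d,0.016,(215,120,290,210));print("soap",a)
b=rect(br,d,0.018,(335,136,402,250));print("tube",b)
# tube: widths along axis
P=np.argwhere(br[136:250,335:402])[:,::-1]+[335,136]
m=np.zeros_like(br);m[136:250,335:402]=br[136:250,335:402]
n,l,st,_=cv2.connectedComponentsWithStats(m);k=1+np.argmax(st[1:,4]);q=np.argwhere(l==k)[:,::-1]
X=ray(d,q,0.018)[:,:2]; mu=X.mean(0);w,v=np.linalg.eigh(np.cov(X.T));ax=v[:,1];ax*=np.sign(ax[1])
u=(X-mu)@ax;z=(X-mu)@v[:,0];print("ax ang",np.degrees(np.arctan2(ax[1],ax[0])),u.min(),u.max())
for t in np.arange(u.min(),u.max(),0.012):
    k=(u>=t)&(u<t+.012);print(round(t,3),z[k].min().round(3),z[k].max().round(3))
print("mid",mu+ax*(u.min()+u.max())/2)
plan(s,[a["c"][0]/1000,a["c"][1]/1000,.001],a["ang"]+90)
E
```

```text
soap {'area': 4492.5, 'c': (468.8, 299.4), 'L': 108.4, 'W': 92.1, 'ang': -70.4, 'bbox': (215, 120, 75, 90)}
tube {'area': 6502.0, 'c': (618.6, 313.5), 'L': 153.2, 'W': 87.9, 'ang': -66.1, 'bbox': (335, 136, 67, 114)}
ax ang 120.22299490831124 -0.08631015135023178 0.07512878667737842
-0.086 -0.036 -0.007
-0.074 -0.037 0.05
-0.062 -0.037 0.05
-0.05 -0.038 0.048
-0.038 -0.038 0.047
-0.026 -0.039 0.046
-0.014 -0.04 0.044
-0.002 -0.04 0.043
0.01 -0.041 0.042
0.022 -0.042 0.04
0.034 -0.042 0.039
0.046 -0.043 0.037
0.058 -0.043 0.036
0.07 0.0 0.035
mid [0.61810797 0.31293314]
delta_cm [-0.69  0.39 22.02] twist [0. 0. 0.] rows>= 6.0
```

The threshold was too low, so it caught the worktop as well. I'll sample the colours first.

```bash
python3 - <<'E'
from h import *
im=cv2.imread("pics/w1.png")[:,:,::-1]
print("row165 soap",im[165,222:290:3].tolist())
print("row190 tube",im[190,350:400:3].tolist())
print("row160 soapcol",im[124:206:4,255].tolist())
E
```

```text
row165 soap [[74, 68, 62], [78, 72, 65], [89, 82, 75], [82, 76, 69], [138, 118, 109], [170, 145, 136], [178, 153, 143], [181, 156, 146], [181, 156, 146], [181, 156, 146], [181, 157, 146], [181, 157, 146], [181, 155, 146], [182, 157, 146], [183, 158, 147], [184, 159, 148], [183, 158, 148], [169, 145, 134], [131, 116, 107], [109, 101, 91], [116, 108, 98], [103, 95, 86], [111, 103, 93]]
row190 tube [[128, 119, 108], [119, 110, 99], [72, 67, 61], [137, 138, 123], [204, 206, 188], [220, 225, 214], [220, 225, 208], [219, 224, 221], [209, 218, 203], [216, 222, 219], [189, 184, 146], [170, 128, 82], [113, 105, 95], [119, 111, 100], [108, 100, 91], [123, 114, 104], [121, 113, 102]]
row160 soapcol [[134, 125, 113], [136, 127, 114], [108, 94, 86], [176, 151, 141], [186, 161, 151], [191, 166, 156], [187, 163, 153], [186, 161, 150], [185, 160, 150], [182, 157, 147], [181, 157, 146], [195, 169, 158], [197, 172, 161], [196, 171, 159], [195, 169, 158], [194, 168, 157], [193, 168, 156], [188, 163, 153], [166, 143, 132], [114, 106, 95], [126, 117, 106]]
```

```bash
python3 - <<'E'
from workcell import robot,viewer
from h import *
d=viewer.snapshot("wrist");s=robot.get_state()
im=d["color"].astype(int)
op=lambda m:cv2.morphologyEx(m.astype(np.uint8),cv2.MORPH_OPEN,np.ones((3,3)))
a=rect(op(((im[:,:,0]-im[:,:,1]>14)|(im[:,:,0]>160))),d,0.016,(215,120,290,210));print("soap",a)
m=op((im[:,:,0]>150)); m[150:190,315:340]=0
b=rect(m,d,0.018,(335,136,402,250));print("tube",b)
for z in (0.0,0.016,0.024): print(z,rect(op(((im[:,:,0]-im[:,:,1]>14)|(im[:,:,0]>160))),d,z,(215,120,290,210)))
plan(s,[a["c"][0]/1000,a["c"][1]/1000,.001],a["ang"]+90)
E
```

```text
soap {'area': 2662.5, 'c': (472.9, 300.5), 'L': 80.7, 'W': 50.9, 'ang': -71.6, 'bbox': (234, 133, 43, 67)}
tube {'area': 2243.5, 'c': (615.2, 309.3), 'L': 140.5, 'W': 42.8, 'ang': -78.9, 'bbox': (338, 143, 57, 106)}
0.0 {'area': 2662.5, 'c': (474.0, 297.2), 'L': 84.4, 'W': 53.2, 'ang': -71.6, 'bbox': (234, 133, 43, 67)}
0.016 {'area': 2662.5, 'c': (472.9, 300.5), 'L': 80.7, 'W': 50.9, 'ang': -71.6, 'bbox': (234, 133, 43, 67)}
0.024 {'area': 2662.5, 'c': (472.4, 302.1), 'L': 78.8, 'W': 49.7, 'ang': -71.6, 'bbox': (234, 133, 43, 67)}
delta_cm [-0.27  0.44 22.02] twist [0.  0.  1.2] rows>= 6.0
```

Emit:
{"op": "move_arm", "data": {"rows": [{"delta_pos":[-0.2,0.3,4],"twist":[0,0,1]},{"delta_pos":[-0.2,0.3,8],"twist":[0,0,1]},{"delta_pos":[-0.2,0.3,12],"twist":[0,0,1]},{"delta_pos":[-0.2,0.3,15],"twist":[0,0,1]},{"delta_pos":[-0.2,0.3,18],"twist":[0,0,1]},{"delta_pos":[-0.2,0.3,20],"twist":[0,0,1]},{"delta_pos":[-0.2,0.3,21.2],"twist":[0,0,1]},{"delta_pos":[-0.2,0.3,21.8],"twist":[0,0,1]},{"delta_pos":[-0.2,0.3,21.8],"twist":[0,0,1]},{"delta_pos":[-0.2,0.3,21.8],"twist":[0,0,1]}]}}

```text
t: 2.45
eef_pos: [0.4735, 0.3027, 0.004]
eef_rot: [[0.947, 0.32, 0.001], [0.32, -0.947, 0.0], [0.001, -0.0, -1.0]]
force: [0.2, -1.0, 0.5]
width: 0.998
```

Emit:
{"op": "move_arm", "data": {"rows": [{"delta_pos":[0,0,0],"twist":[0,0,0]},{"delta_pos":[0,0,0],"twist":[0,0,0]},{"delta_pos":[0,0,0],"twist":[0,0,0]},{"delta_pos":[0,0,0],"twist":[0,0,0]},{"delta_pos":[0,0,0],"twist":[0,0,0]},{"delta_pos":[0,0,0],"twist":[0,0,0]},{"delta_pos":[0,0,0],"twist":[0,0,0]},{"delta_pos":[0,0,0],"twist":[0,0,0]}], "gripper": 2}}

```text
t: 3.12
eef_pos: [0.4742, 0.3032, 0.0054]
eef_rot: [[0.947, 0.32, 0.002], [0.32, -0.947, 0.001], [0.002, -0.001, -1.0]]
force: [-2.3, -1.1, 10.0]
width: 0.58
```

Emit:
{"op": "move_arm", "data": {"rows": [{"delta_pos":[0,0,-1],"twist":[0,0,0]},{"delta_pos":[0,0,-3],"twist":[0,0,0]},{"delta_pos":[0,0,-6],"twist":[0,0,0]},{"delta_pos":[0,0,-9],"twist":[0,0,0]},{"delta_pos":[0,0,-11.5],"twist":[0,0,0]},{"delta_pos":[0,0,-12],"twist":[0,0,0]},{"delta_pos":[0,0,-12],"twist":[0,0,0]}]}}

```text
t: 3.7
eef_pos: [0.4752, 0.3038, 0.128]
eef_rot: [[0.947, 0.32, 0.006], [0.32, -0.947, 0.004], [0.007, -0.002, -1.0]]
force: [0.9, 0.8, -1.3]
width: 0.577
```

```bash
python3 - <<'E'
from workcell import viewer,robot
from h import *
d=viewer.snapshot("wrist"); cv2.imwrite("pics/w2.png",d["color"][:,:,::-1])
s=robot.get_state();print(s["eef_pos"],s["force"],s["width"])
d=viewer.snapshot("top"); im=d["color"]
op=lambda m:cv2.morphologyEx(m.astype(np.uint8),cv2.MORPH_OPEN,np.ones((3,3)))
# tray corners
m=op((im.min(2)>150)); 
print("inner?",[ (z,rect(m,d,z,(200,140,300,220))) for z in (0,.024)])
plan(s,[.6218,-.0066,.12],-79); plan(s,[.6218,-.0066,.12],101)
E
```

```text
[0.4742158  0.30314042 0.12625992] [-0.06555038 -0.50407708 -1.64212091] 0.5811311929941986
inner? [(0, {'area': 3559.5, 'c': (621.4, -5.4), 'L': 268.7, 'W': 189.6, 'ang': -79.2, 'bbox': (210, 151, 80, 62)}), (0.024, {'area': 3559.5, 'c': (617.3, -6.0), 'L': 264.3, 'W': 186.5, 'ang': -79.2, 'bbox': (210, 151, 80, 62)})]
delta_cm [ 4.07 34.07  0.61] twist [-0.3 -0.1 97.7] rows>= 14.0
delta_cm [ 4.07 34.07  0.61] twist [  0.1  -0.2 -82.3] rows>= 12.0
```

View pics/w2.png

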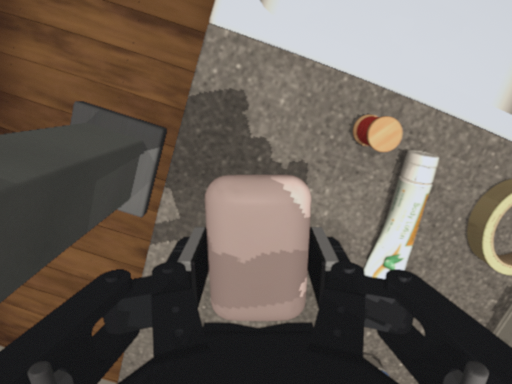

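Emit:
{"op": "move_arm", "data": {"rows": [{"delta_pos":[0.3,2.5,0.3],"twist":[0,0,-6]},{"delta_pos":[0.7,5.5,0.3],"twist":[0,0,-13]},{"delta_pos":[1.0,8.5,0.3],"twist":[0,0,-20]},{"delta_pos":[1.4,11.5,0.3],"twist":[0,0,-27]},{"delta_pos":[1.7,14.5,0.3],"twist":[0,0,-34]},{"delta_pos":[2.1,17.5,0.3],"twist":[0,0,-41]},{"delta_pos":[2.4,20.5,0.3],"twist":[0,0,-48]},{"delta_pos":[2.8,23.5,0.3],"twist":[0,0,-55]},{"delta_pos":[3.2,26.5,0.4],"twist":[0,0,-62]},{"delta_pos":[3.5,29.5,0.4],"twist":[0,0,-69]},{"delta_pos":[3.8,32.5,0.5],"twist":[0,0,-76]},{"delta_pos":[4.1,34.1,0.6],"twist":[0,0,-82.3]},{"delta_pos":[4.1,34.1,0.6],"twist":[0,0,-82.3]},{"delta_pos":[4.1,34.1,0.6],"twist":[0,0,-82.3]}]}}

```text
t: 4.97
eef_pos: [0.6203, -0.0079, 0.1169]
eef_rot: [[-0.186, 0.983, -0.002], [0.983, 0.186, 0.001], [0.002, -0.001, -1.0]]
force: [-0.0, 0.1, -1.0]
width: 0.579
```

```bash
python3 - <<'E'
from workcell import viewer,robot
from h import *
d=viewer.snapshot("wrist"); cv2.imwrite("pics/w3.png",d["color"][:,:,::-1])
s=robot.get_state();print(s["eef_pos"],s["force"],s["width"])
z=s["eef_pos"][2]-.0055+.024
P=ray(d,[[258,175],[258,320]],z); print("soap ends in tool y",((P-s["eef_pos"])@s["eef_rot"])[:,1])
plan(s,[.6215,-.0058,.008],100.8)
E
```

```text
[ 0.62009871 -0.00709355  0.11723001] [-0.37037339 -0.54318914 -1.13905024] 0.5788984232248416
soap ends in tool y [-0.03944042  0.03610695]
delta_cm [ 0.08  0.17 10.92] twist [-0.1 -0.1 -0.1] rows>= 3.0
```

View pics/w3.png

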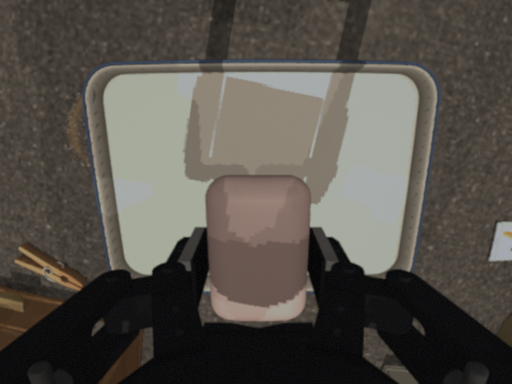

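The soap is held level and the tray lines up with the jaws, its rim running from (95,70) to (435,70). Lowering the soap now.

Emit:
{"op": "move_arm", "data": {"rows": [{"delta_pos":[0.1,0.3,2.5],"twist":[0,0,0]},{"delta_pos":[0.1,0.3,5],"twist":[0,0,0]},{"delta_pos":[0.1,0.3,7.5],"twist":[0,0,0]},{"delta_pos":[0.1,0.3,9.5],"twist":[0,0,0]},{"delta_pos":[0.1,0.3,10.6],"twist":[0,0,0]},{"delta_pos":[0.1,0.3,11.0],"twist":[0,0,0]},{"delta_pos":[0.1,0.3,11.0],"twist":[0,0,0]},{"delta_pos":[0.1,0.3,11.0],"twist":[0,0,0]}]}}

```text
t: 5.68
eef_pos: [0.6228, -0.0047, 0.0077]
eef_rot: [[-0.186, 0.983, -0.001], [0.983, 0.186, 0.002], [0.002, -0.001, -1.0]]
force: [0.7, -0.7, -0.5]
width: 0.582
```

Emit:
{"op": "move_arm", "data": {"rows": [{"delta_pos":[0,0,0],"twist":[0,0,0]},{"delta_pos":[0,0,0],"twist":[0,0,0]},{"delta_pos":[0,0,0],"twist":[0,0,0]},{"delta_pos":[0,0,0],"twist":[0,0,0]},{"delta_pos":[0,0,-2],"twist":[0,0,0]},{"delta_pos":[0,0,-5],"twist":[0,0,0]},{"delta_pos":[0,0,-9],"twist":[0,0,0]},{"delta_pos":[0,0,-13],"twist":[0,0,0]},{"delta_pos":[0,0,-16],"twist":[0,0,0]},{"delta_pos":[0,0,-16],"twist":[0,0,0]}], "gripper": 6.6}}

```text
t: 6.52
eef_pos: [0.6268, -0.005, 0.175]
eef_rot: [[-0.186, 0.983, 0.01], [0.983, 0.186, 0.001], [-0.0, 0.01, -1.0]]
force: [1.4, -0.3, 0.9]
width: 0.773
```

```bash
python3 - <<'E'
from workcell import viewer,robot
from h import *
d=viewer.snapshot("wrist"); cv2.imwrite("pics/w4.png",d["color"][:,:,::-1])
s=robot.get_state();print(s["eef_pos"],s["force"],s["width"],s["qpos"])
plan(s,[.487,-.301,.2],2)
plan(s,[.487,-.301,.2],178)
E
```

```text
[ 0.6253962  -0.00503213  0.17181159] [ 0.48263689  0.01031351 -0.81538853] 0.7738872581994962 [-0.01129545  0.41007041  1.69106964  0.00180675  1.03427314 -1.769999  ]
delta_cm [-26.51 -19.08  -2.95] twist [ 0.3 -0.3 98.7] rows>= 14.0
delta_cm [-26.51 -19.08  -2.95] twist [  0.3   0.2 -77.3] rows>= 11.0
```

View pics/w4.png

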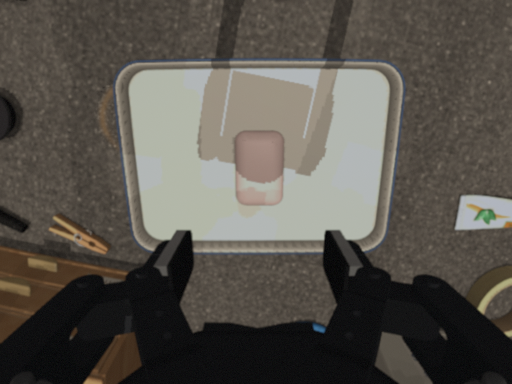

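The soap lies about central in the tray, cols 235–283, rows 130–206. I'll measure it against the tray.

```bash
python3 - <<'E'
from workcell import viewer,robot
from h import *
d=viewer.snapshot("wrist"); im=d["color"].astype(int); s=robot.get_state()
op=lambda m:cv2.morphologyEx(m.astype(np.uint8),cv2.MORPH_OPEN,np.ones((3,3)))
print("soap",rect(op(im[:,:,0]-im[:,:,1]>16),d,.016,(225,120,295,215)))
m=op((im.max(2)>135));print("tray rim",rect(m,d,.024,(110,50,415,256)))
g=(im[:,:,1]>im[:,:,0]-3)&(im[:,:,1]>100)
fl=op(g);print("floor",rect(fl,d,.0,(115,50,415,256)))
print(im[150,112:150:3].tolist(),im[150,375:412:3].tolist(), im[55:80:2,300].tolist(),im[230:256:2,250].tolist())
t=viewer.snapshot("top");i=t["color"].astype(int)
print("top soap",rect(op((i[:,:,0]-i[:,:,2]>12)),t,.016,(235,165,270,200)))
E
```

```text
soap {'area': 2201.0, 'c': (613.7, -5.8), 'L': 54.8, 'W': 48.6, 'ang': 10.6, 'bbox': (235, 133, 49, 54)}
tray rim {'area': 41654.5, 'c': (614.6, -5.9), 'L': 249.9, 'W': 175.1, 'ang': -79.1, 'bbox': (127, 70, 263, 173)}
floor {'area': 27055.0, 'c': (619.7, -4.9), 'L': 272.0, 'W': 191.2, 'ang': -79.3, 'bbox': (127, 69, 262, 175)}
[[79, 71, 61], [88, 77, 64], [71, 75, 86], [141, 132, 119], [125, 118, 105], [106, 98, 87], [90, 84, 74], [142, 138, 123], [177, 182, 168], [177, 182, 168], [177, 182, 168], [178, 182, 168], [177, 182, 168]] [[177, 181, 175], [177, 182, 175], [178, 180, 171], [138, 134, 119], [93, 87, 77], [108, 101, 90], [127, 119, 106], [149, 140, 126], [68, 75, 88], [78, 71, 63], [81, 75, 67], [77, 71, 63], [83, 77, 68]] [[83, 76, 68], [82, 74, 67], [71, 72, 78], [82, 90, 105], [154, 147, 133], [136, 128, 114], [105, 97, 87], [123, 120, 110], [173, 176, 175], [177, 182, 184], [177, 181, 183], [176, 181, 183], [177, 181, 183]] [[177, 182, 180], [177, 182, 180], [177, 181, 179], [177, 182, 180], [178, 182, 180], [177, 182, 179], [155, 157, 154], [108, 102, 92], [117, 110, 98], [122, 115, 102], [133, 125, 111], [160, 153, 137], [147, 146, 135]]
top soap {'area': 624.0, 'c': (619.1, -15.7), 'L': 123.3, 'W': 117.6, 'ang': 88.3, 'bbox': (235, 165, 35, 33)}
```

```bash
python3 - <<'E'
from workcell import viewer,robot
from h import *
d=viewer.snapshot("wrist"); im=d["color"].astype(int)
sub=(im[:,:,0]-im[:,:,1]>3)&(im[:,:,0]>120)
m=cv2.morphologyEx(sub.astype(np.uint8),cv2.MORPH_OPEN,np.ones((5,5)))
m[:128]=0
print("soap",rect(m,d,.016,(228,125,292,210)))
m2=np.zeros_like(m);cv2.rectangle(m2,(235,130),(283,205),1,-1);print("manual",rect(m2,d,.016))
print(im[180:215:3,260].tolist())
E
```

```text
soap {'area': 4438.0, 'c': (618.9, -3.2), 'L': 84.1, 'W': 63.9, 'ang': 10.7, 'bbox': (228, 128, 64, 82)}
manual {'area': 3600.0, 'c': (617.8, -3.9), 'L': 77.7, 'W': 50.3, 'ang': 10.7, 'bbox': (235, 130, 49, 76)}
[[151, 129, 119], [152, 129, 120], [151, 127, 117], [174, 176, 168], [177, 180, 171], [175, 160, 149], [175, 158, 146], [175, 157, 146], [175, 156, 144], [175, 152, 141], [164, 140, 130], [167, 162, 147]]
```

Emit:
{"op": "move_arm", "data": {"rows": [{"delta_pos":[-2,-1.5,-3],"twist":[0,0,7]},{"delta_pos":[-4,-3,-3],"twist":[0,0,14]},{"delta_pos":[-6,-4.5,-3],"twist":[0,0,21]},{"delta_pos":[-8,-6,-3],"twist":[0,0,28]},{"delta_pos":[-10,-7.5,-3],"twist":[0,0,35]},{"delta_pos":[-12,-9,-3],"twist":[0,0,42]},{"delta_pos":[-14,-10.5,-3],"twist":[0,0,49]},{"delta_pos":[-16,-12,-3],"twist":[0,0,56]},{"delta_pos":[-18,-13.5,-3],"twist":[0,0,63]},{"delta_pos":[-20,-15,-3],"twist":[0,0,70]},{"delta_pos":[-22,-16.5,-3],"twist":[0,0,77]},{"delta_pos":[-24,-18,-3],"twist":[0,0,84]},{"delta_pos":[-26,-19,-3],"twist":[0,0,91]},{"delta_pos":[-26.5,-19.1,-3],"twist":[0,0,98]},{"delta_pos":[-26.5,-19.1,-3],"twist":[0,0,102.5]},{"delta_pos":[-26.5,-19.1,-3],"twist":[0,0,102.5]},{"delta_pos":[-26.5,-19.1,-3],"twist":[0,0,102.5]}]}}

```text
t: 8.13
eef_pos: [0.483, -0.3005, 0.1949]
eef_rot: [[1.0, -0.029, -0.005], [-0.029, -1.0, 0.003], [-0.005, -0.003, -1.0]]
force: [0.4, -0.0, -0.5]
width: 0.775
```

```bash
python3 - <<'E'
from workcell import viewer,robot
from h import *
d=viewer.snapshot("wrist"); cv2.imwrite("pics/w5.png",d["color"][:,:,::-1])
s=robot.get_state();print(s["eef_pos"],s["force"],s["width"],s["qpos"])
hsv=cv2.cvtColor(d["color"],cv2.COLOR_RGB2HSV);H,S,V=cv2.split(hsv)
pu=((H>125)&(H<160)&(S>60)&(V>30)).astype(np.uint8)
for z in (.015,.023):
  a=rect(pu,d,z);print("brush",a)
plan(s,[a["c"][0]/1000,a["c"][1]/1000,.004],a["ang"]-90 if a["ang"]>0 else a["ang"]+90)
E
```

```text
[ 0.48327941 -0.30038734  0.19527797] [-0.07979718  0.42963024 -0.3614537 ] 0.7679546234389656 [-5.58702315e-01  3.07270875e-01  1.78638771e+00 -1.06681440e-04
  1.05332456e+00 -5.30801758e-01]
brush {'area': 1660.5, 'c': (485.0, -301.2), 'L': 85.9, 'W': 30.1, 'ang': 79.9, 'bbox': (246, 130, 30, 76)}
brush {'area': 1660.5, 'c': (485.0, -299.4), 'L': 83.8, 'W': 29.3, 'ang': 79.9, 'bbox': (246, 130, 30, 76)}
delta_cm [ 0.26 -0.05 19.13] twist [-0.1  0.3  8.5] rows>= 5.0
```

View pics/w5.png

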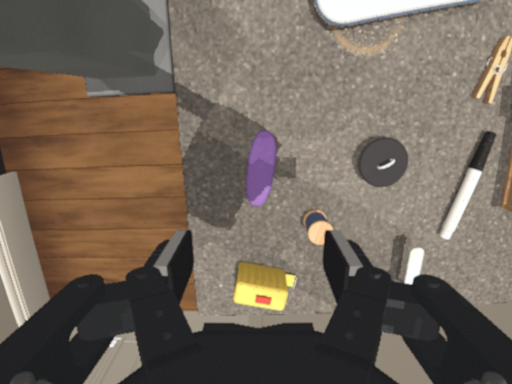

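The wrist view shows the brush axis from (266,132) to (257,204), the plug at (383,161), reel_b at (318,228) and the tape at (262,287). I'll take the brush angle from moments and locate the plug as well.

```bash
python3 - <<'E'
from workcell import viewer,robot
from h import *
d=viewer.snapshot("wrist"); s=robot.get_state()
hsv=cv2.cvtColor(d["color"],cv2.COLOR_RGB2HSV);H,S,V=cv2.split(hsv)
pu=((H>125)&(H<160)&(S>60)&(V>30)).astype(np.uint8)
X=ray(d,np.argwhere(pu)[:,::-1],.017)[:,:2];w,v=np.linalg.eigh(np.cov(X.T));ax=v[:,1];print(X.mean(0),np.degrees(np.arctan2(ax[1],ax[0])))
pl=(V<75).astype(np.uint8);n,l,st,c=cv2.connectedComponentsWithStats(pl[130:195,350:415]);k=1+np.argmax(st[1:,4]);print(st[k],c[k])
m=np.zeros_like(pl);m[130:195,350:415]=(l==k);print("plug",rect(cv2.morphologyEx(m,cv2.MORPH_OPEN,np.ones((5,5))),d,.012),rect(cv2.morphologyEx(m,cv2.MORPH_OPEN,np.ones((5,5))),d,.018))
E
```

```text
[ 0.48521436 -0.29960191] 80.74750524799616
[  8   8  27  44 125] [15.336 25.64 ]Traceback (most recent call last):
  File "<stdin>", line 8, in <module>
  File "h.py", line 12, in rect
    c=max(cs,key=cv2.contourArea)
ValueError: max() iterable argument is empty
```

Emit:
{"op": "move_arm", "data": {"rows": [{"delta_pos":[0.2,0,3],"twist":[0,0,4]},{"delta_pos":[0.2,0,7],"twist":[0,0,7.6]},{"delta_pos":[0.2,0,11],"twist":[0,0,7.6]},{"delta_pos":[0.2,0,14],"twist":[0,0,7.6]},{"delta_pos":[0.2,0,16.5],"twist":[0,0,7.6]},{"delta_pos":[0.2,0,18.2],"twist":[0,0,7.6]},{"delta_pos":[0.2,0,18.9],"twist":[0,0,7.6]},{"delta_pos":[0.2,0,18.9],"twist":[0,0,7.6]},{"delta_pos":[0.2,0,18.9],"twist":[0,0,7.6]}]}}

```text
t: 8.98
eef_pos: [0.4849, -0.2998, 0.0069]
eef_rot: [[0.987, -0.159, -0.004], [-0.159, -0.987, 0.003], [-0.005, -0.002, -1.0]]
force: [0.0, -0.3, 0.3]
width: 0.773
```

Emit:
{"op": "move_arm", "data": {"rows": [{"delta_pos":[0,0,0],"twist":[0,0,0]},{"delta_pos":[0,0,0],"twist":[0,0,0]},{"delta_pos":[0,0,0],"twist":[0,0,0]},{"delta_pos":[0,0,0],"twist":[0,0,0]},{"delta_pos":[0,0,0],"twist":[0,0,0]},{"delta_pos":[0,0,0],"twist":[0,0,0]},{"delta_pos":[0,0,0],"twist":[0,0,0]},{"delta_pos":[0,0,0],"twist":[0,0,0]}], "gripper": 1}}

```text
t: 9.65
eef_pos: [0.4857, -0.3003, 0.0085]
eef_rot: [[0.987, -0.159, -0.003], [-0.159, -0.987, 0.002], [-0.003, -0.001, -1.0]]
force: [-1.4, 0.6, 10.4]
width: 0.312
```

Emit:
{"op": "move_arm", "data": {"rows": [{"delta_pos":[0,0,-1],"twist":[0,0,0]},{"delta_pos":[0,0,-3],"twist":[0,0,0]},{"delta_pos":[0,0,-6],"twist":[0,0,0]},{"delta_pos":[0,0,-9],"twist":[0,0,0]},{"delta_pos":[0,0,-12],"twist":[0,0,0]},{"delta_pos":[0,0,-13],"twist":[0,0,0]},{"delta_pos":[0,0,-13],"twist":[0,0,0]}]}}

```text
t: 10.23
eef_pos: [0.4878, -0.3016, 0.1423]
eef_rot: [[0.987, -0.159, 0.003], [-0.159, -0.987, -0.002], [0.003, 0.001, -1.0]]
force: [0.9, 0.1, -0.1]
width: 0.313
```

```bash
python3 - <<'E'
from workcell import viewer,robot
from h import *
d=viewer.snapshot("wrist"); cv2.imwrite("pics/w6.png",d["color"][:,:,::-1])
s=robot.get_state();print(s["eef_pos"],s["force"],s["width"],s["qpos"])
plan(s,[.6205,-.005,.14],-79.2)
E
```

```text
[ 0.48671991 -0.30093705  0.14009489] [ 0.31549491  0.21600312 -1.90086081] 0.31562325381375766 [-5.56386116e-01  3.75484703e-01  1.82871953e+00  1.63416264e-06
  9.37050860e-01 -3.96880496e-01]
delta_cm [ 8.510e+00 -3.134e+01  1.000e-02] twist [-0.  -0.  70.1] rows>= 10.0
```

View pics/w6.png

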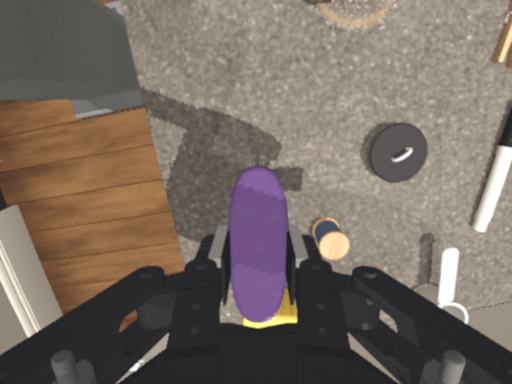

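The brush is held level and straight, spanning rows 166–321. The plug is visible at cols 369–427, rows 123–183.

```bash
python3 - <<'E'
from workcell import viewer,robot
from h import *
d=viewer.snapshot("wrist"); s=robot.get_state()
hsv=cv2.cvtColor(d["color"],cv2.COLOR_RGB2HSV);H,S,V=cv2.split(hsv)
pu=((H>125)&(H<160)&(S>60)&(V>30)).astype(np.uint8)
z=s["eef_pos"][2]-.0085+.020
q=np.argwhere(pu)[:,::-1];P=(ray(d,q,z)-s["eef_pos"])@s["eef_rot"];print("brush tool y",P[:,1].min(),P[:,1].max(),"x",P[:,0].min(),P[:,0].max())
m=np.zeros_like(V);m[115:190,362:434]=(V[115:190,362:434]<75)
m=cv2.morphologyEx(m,cv2.MORPH_OPEN,np.ones((3,3)))
for zz in (.008,.012,.016): print(rect(m,d,zz))
E
```

```text
brush tool y -0.042018410961278535 0.043287776575088664 x -0.013740695510617955 0.01584407088337924Traceback (most recent call last):
  File "<stdin>", line 10, in <module>
  File "h.py", line 12, in rect
    c=max(cs,key=cv2.contourArea)
ValueError: max() iterable argument is empty
```

Emit:
{"op": "move_arm", "data": {"rows": [{"delta_pos":[0.7,-2.7,0],"twist":[0,0,6]},{"delta_pos":[1.5,-5.6,0],"twist":[0,0,12]},{"delta_pos":[2.3,-8.5,0],"twist":[0,0,18.5]},{"delta_pos":[3.1,-11.4,0],"twist":[0,0,25]},{"delta_pos":[3.9,-14.3,0],"twist":[0,0,31.5]},{"delta_pos":[4.7,-17.2,0],"twist":[0,0,38]},{"delta_pos":[5.5,-20.1,0],"twist":[0,0,44.5]},{"delta_pos":[6.3,-23,0],"twist":[0,0,51]},{"delta_pos":[7,-25.9,0],"twist":[0,0,57.5]},{"delta_pos":[7.8,-28.8,0],"twist":[0,0,64]},{"delta_pos":[8.4,-31,0],"twist":[0,0,69]},{"delta_pos":[8.5,-31.3,0],"twist":[0,0,70]},{"delta_pos":[8.5,-31.3,0],"twist":[0,0,70]},{"delta_pos":[8.5,-31.3,0],"twist":[0,0,70]}]}}

```text
t: 11.5
eef_pos: [0.6182, -0.0052, 0.137]
eef_rot: [[0.191, -0.982, -0.005], [-0.982, -0.191, 0.001], [-0.002, 0.005, -1.0]]
force: [-0.2, 0.2, -1.2]
width: 0.311
```

```bash
python3 - <<'E'
from workcell import viewer,robot
from h import *
d=viewer.snapshot("wrist"); cv2.imwrite("pics/w7.png",d["color"][:,:,::-1])
s=robot.get_state();print(s["eef_pos"],s["force"],s["width"])
plan(s,[.6200,-.005,.0345],-79.2)
E
```

```text
[ 0.61822551 -0.00568586  0.1373761 ] [-0.38801543 -0.21283496 -1.27356814] 0.31118840632914185
delta_cm [-0.02 -0.23 10.29] twist [0.2 0.1 0.1] rows>= 3.0
```

View pics/w7.png

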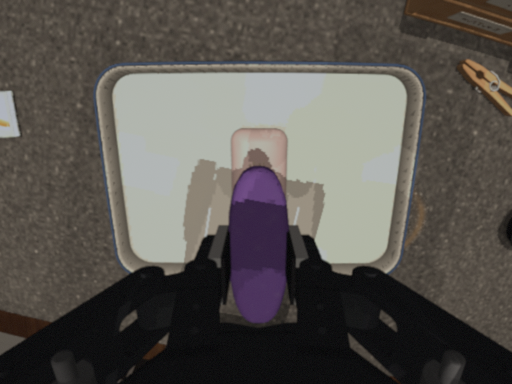

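The soap shows behind the brush at cols 231–288, with its end at row 128. That gives a position check from this side.

```bash
python3 - <<'E'
from workcell import viewer,robot
from h import *
d=viewer.snapshot("wrist"); s=robot.get_state()
for z in (.012,.018):
    P=ray(d,[[259.5,128]],z)[0]; print(P, "centre",P+s["eef_rot"][:,1]*.040)
E
```

```text
[0.66509414 0.00253046 0.012     ] centre [ 0.62581575 -0.00503172  0.01214568]
[0.6656064  0.00265511 0.018     ] centre [ 0.62632801 -0.00490707  0.01814568]
```

Emit:
{"op": "move_arm", "data": {"rows": [{"delta_pos":[0.1,-0.6,2],"twist":[0,0,0]},{"delta_pos":[0.1,-0.6,4.5],"twist":[0,0,0]},{"delta_pos":[0.1,-0.6,7],"twist":[0,0,0]},{"delta_pos":[0.1,-0.6,9],"twist":[0,0,0]},{"delta_pos":[0.1,-0.6,10],"twist":[0,0,0]},{"delta_pos":[0.1,-0.6,10.3],"twist":[0,0,0]},{"delta_pos":[0.1,-0.6,10.3],"twist":[0,0,0]},{"delta_pos":[0.1,-0.6,10.3],"twist":[0,0,0]}]}}

```text
t: 12.27
eef_pos: [0.6247, -0.0062, 0.0355]
eef_rot: [[0.189, -0.982, -0.003], [-0.982, -0.189, 0.001], [-0.002, 0.003, -1.0]]
force: [0.9, -0.2, -0.1]
width: 0.32
```

```bash
python3 - <<'E'
from workcell import viewer,robot
from h import *
d=viewer.snapshot("wrist"); cv2.imwrite("pics/w8.png",d["color"][:,:,::-1])
s=robot.get_state();print(s["eef_pos"],s["force"],s["width"])
E
```

```text
[ 0.62492643 -0.0060384   0.03577275] [-6.35452781e-01  1.84026069e-01 -5.06965772e-05] 0.31285180491326753
```

View pics/w8.png

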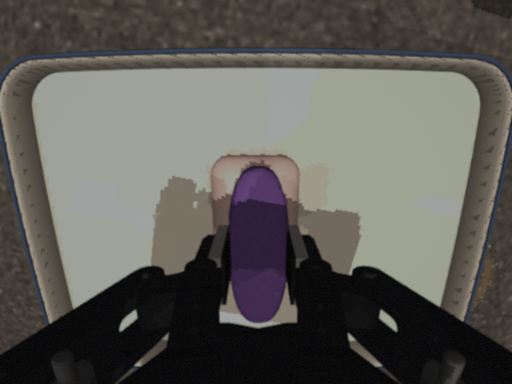

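```bash
python3 - <<'E'
from workcell import viewer,robot
from h import *
d=viewer.snapshot("wrist"); s=robot.get_state()
f=lambda px,z:((ray(d,[px],z)-s["eef_pos"])@s["eef_rot"])[0,:2].round(4)
print("soap end",f((255,154),.016),f((255,154),.02),"brush ends",f((258,166),.044),f((258,166),.047),f((258,321),.047), "soap sides",f((212,190),.018),f((299,190),.018))
E
```

```text
soap end [-0.0019 -0.0426] [-0.0019 -0.0433] brush ends [-0.0003 -0.0418] [-0.0003 -0.0424] [-0.0003  0.0428] soap sides [-0.0262 -0.0224] [ 0.0229 -0.0224]
```

Emit:
{"op": "move_arm", "data": {"rows": [{"delta_pos":[-0.1,-0.25,0.1],"twist":[0,0,0]},{"delta_pos":[-0.1,-0.25,0.2],"twist":[0,0,0]},{"delta_pos":[-0.1,-0.25,0.2],"twist":[0,0,0]},{"delta_pos":[-0.1,-0.25,0.2],"twist":[0,0,0]}]}}

```text
t: 12.7
eef_pos: [0.6274, -0.0044, 0.034]
eef_rot: [[0.189, -0.982, -0.002], [-0.982, -0.189, 0.001], [-0.001, 0.001, -1.0]]
force: [-0.7, -0.5, -0.1]
width: 0.313
```

Emit:
{"op": "move_arm", "data": {"rows": [{"delta_pos":[0,0,0],"twist":[0,0,0]},{"delta_pos":[0,0,0],"twist":[0,0,0]},{"delta_pos":[0,0,0],"twist":[0,0,0]},{"delta_pos":[0,0,0],"twist":[0,0,0]},{"delta_pos":[0,0,0],"twist":[0,0,0]},{"delta_pos":[0,0,-2],"twist":[0,0,0]},{"delta_pos":[0,0,-5],"twist":[0,0,0]},{"delta_pos":[0,0,-9],"twist":[0,0,0]},{"delta_pos":[0,0,-13],"twist":[0,0,0]},{"delta_pos":[0,0,-16],"twist":[0,0,0]},{"delta_pos":[0,0,-16],"twist":[0,0,0]}], "gripper": 7.0}}

```text
t: 13.62
eef_pos: [0.6314, -0.0046, 0.2013]
eef_rot: [[0.189, -0.982, 0.009], [-0.982, -0.189, 0.001], [0.001, -0.009, -1.0]]
force: [2.4, 0.7, -0.2]
width: 0.821
```

```bash
python3 - <<'E'
from workcell import viewer,robot
from h import *
d=viewer.snapshot("wrist"); cv2.imwrite("pics/w9.png",d["color"][:,:,::-1])
s=robot.get_state();print(s["eef_pos"],s["force"],s["width"],s["qpos"])
plan(s,[.617,-.301,.2],10.8-0);plan(s,[.617,-.301,.2],-79.2)
E
```

```text
[ 0.62998014 -0.00456686  0.19807103] [-0.35131169  0.56865218 -0.25160986] 0.8154680655070572 [-1.01664776e-02  3.89538797e-01  1.65792683e+00  1.11302323e-03
  1.08860342e+00  1.36983241e+00]
delta_cm [28.86  6.88 -0.23] twist [ -0.2  -0.3 -89.9] rows>= 13.0
delta_cm [28.86  6.88 -0.23] twist [-0.3 -0.   0.1] rows>= 8.0
```

View pics/w9.png

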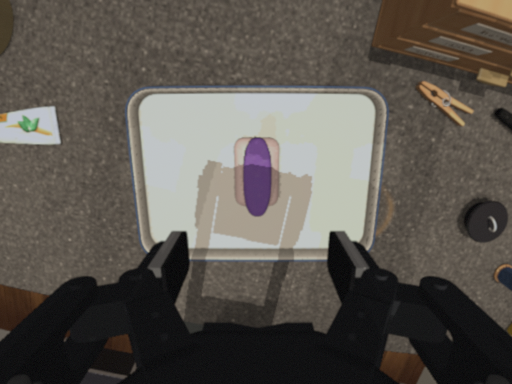

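The brush lies on the soap, (258,137) to (257,216), and looks centred. Next is the plug.

Emit:
{"op": "move_arm", "data": {"rows": [{"delta_pos":[2.2,0.5,0],"twist":[0,0,-7]},{"delta_pos":[4.4,1,0],"twist":[0,0,-14]},{"delta_pos":[6.6,1.6,0],"twist":[0,0,-21]},{"delta_pos":[9,2.1,0],"twist":[0,0,-28]},{"delta_pos":[11,2.6,0],"twist":[0,0,-35]},{"delta_pos":[13.3,3.2,0],"twist":[0,0,-42]},{"delta_pos":[15.5,3.7,0],"twist":[0,0,-49]},{"delta_pos":[18,4.3,0],"twist":[0,0,-56]},{"delta_pos":[20,4.8,0],"twist":[0,0,-63]},{"delta_pos":[22.5,5.4,0],"twist":[0,0,-70]},{"delta_pos":[25,6,0],"twist":[0,0,-77]},{"delta_pos":[27.5,6.6,0],"twist":[0,0,-84]},{"delta_pos":[28.9,6.9,0],"twist":[0,0,-90]},{"delta_pos":[28.9,6.9,0],"twist":[0,0,-90]},{"delta_pos":[28.9,6.9,0],"twist":[0,0,-90]}], "gripper": 8.5}}

```text
t: 14.92
eef_pos: [0.6159, -0.3015, 0.196]
eef_rot: [[0.983, 0.185, 0.003], [0.185, -0.983, 0.002], [0.004, -0.002, -1.0]]
force: [-0.5, 0.2, 0.3]
width: 0.995
```

```bash
python3 - <<'E'
from workcell import viewer,robot
from h import *
d=viewer.snapshot("wrist"); cv2.imwrite("pics/w10.png",d["color"][:,:,::-1])
s=robot.get_state();print(s["eef_pos"],s["force"],s["width"],s["qpos"])
g=d["color"].max(2);print(proj(d,[[.617,-.3,.015]]));print(g[165,200:310:5],g[120:220:5,250])
E
```

```text
[ 0.6162016  -0.30077205  0.19632516] [ 0.64585702 -0.05809664  0.56463457] 0.9973517771234138 [-0.45813069  0.47610237  1.52625947  0.00409158  1.13688988 -0.64634231]
[[258.09798946 166.71570657]]
[ 91  87  83  84  80  75 101  84  41  46  51  56  60 163 141  52  51  48
  93  96  90 113] [101  86  87  93  83  50  50  51  49  51  44  44  43  44 136 128 125 124
 125 134]
```

View pics/w10.png

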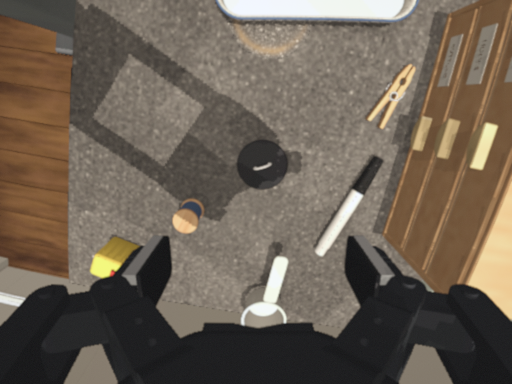

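The plug is at about (263,164), radius about 25 px, and nothing stands within finger reach.

```bash
python3 - <<'E'
from workcell import viewer,robot
from h import *
d=viewer.snapshot("wrist"); s=robot.get_state()
g=cv2.medianBlur(d["color"].max(2),5); m=np.zeros_like(g); m[132:197,230:296]=(g[132:197,230:296]<66)
m=cv2.morphologyEx(m,cv2.MORPH_OPEN,np.ones((9,9)))
for z in (.008,.014):
    print(rect(m,d,z))
q=(cv2.boundingRect(m));P=ray(d,[[263,164]],.014);print(q,P,(P-s["eef_pos"])@s["eef_rot"])
E
```

```text
{'area': 1701.0, 'c': (619.1, -295.8), 'L': 57.5, 'W': 50.4, 'ang': 38.1, 'bbox': (237, 141, 50, 47)}
{'area': 1701.0, 'c': (618.8, -294.6), 'L': 56.5, 'W': 49.5, 'ang': 38.1, 'bbox': (237, 141, 50, 47)}
(237, 141, 50, 47) [[ 0.62210015 -0.29544109  0.014     ]] [[ 0.00564463 -0.00353919  0.1826883 ]]
```

Emit:
{"op": "move_arm", "data": {"rows": [{"delta_pos":[0.5,-0.1,3],"twist":[0,0,0]},{"delta_pos":[0.5,-0.1,7],"twist":[0,0,0]},{"delta_pos":[0.5,-0.1,11],"twist":[0,0,0]},{"delta_pos":[0.5,-0.1,14.5],"twist":[0,0,0]},{"delta_pos":[0.5,-0.1,17],"twist":[0,0,0]},{"delta_pos":[0.5,-0.1,18.7],"twist":[0,0,0]},{"delta_pos":[0.5,-0.1,19.3],"twist":[0,0,0]},{"delta_pos":[0.5,-0.1,19.3],"twist":[0,0,0]},{"delta_pos":[0.5,-0.1,19.3],"twist":[0,0,0]}]}}

```text
t: 15.77
eef_pos: [0.6225, -0.2975, 0.0043]
eef_rot: [[0.982, 0.186, 0.005], [0.186, -0.982, 0.002], [0.005, -0.001, -1.0]]
force: [0.8, 0.0, -0.3]
width: 0.995
```

```bash
python3 - <<'E'
from workcell import viewer,robot
import cv2
d=viewer.snapshot("wrist"); cv2.imwrite("pics/w11.png",d["color"][:,:,::-1])
E
```

```text
(no output)
```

View pics/w11.png

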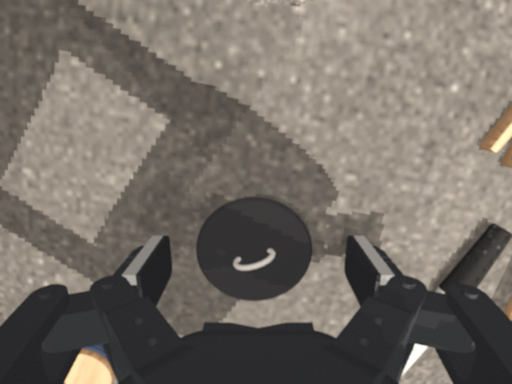

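The plug at (254,248) sits between the pads, whose inner faces are at columns 170 and 347. Closing on it.

Emit:
{"op": "move_arm", "data": {"rows": [{"delta_pos":[-0.2,0,0.2],"twist":[0,0,0]},{"delta_pos":[-0.2,0,0.2],"twist":[0,0,0]},{"delta_pos":[-0.2,0,0.2],"twist":[0,0,0]},{"delta_pos":[-0.2,0,0.2],"twist":[0,0,0]},{"delta_pos":[-0.2,0,0.2],"twist":[0,0,0]},{"delta_pos":[-0.2,0,0.2],"twist":[0,0,0]},{"delta_pos":[-0.2,0,0.2],"twist":[0,0,0]},{"delta_pos":[-0.2,0,0.2],"twist":[0,0,0]}], "gripper": 3}}

```text
t: 16.48
eef_pos: [0.6218, -0.2987, 0.0049]
eef_rot: [[0.982, 0.186, 0.008], [0.186, -0.983, 0.001], [0.008, 0.001, -1.0]]
force: [-2.6, 1.6, 6.8]
width: 0.628
```

Emit:
{"op": "move_arm", "data": {"rows": [{"delta_pos":[0,0,-1],"twist":[0,0,0]},{"delta_pos":[0,0,-3],"twist":[0,0,0]},{"delta_pos":[0,0,-6],"twist":[0,0,0]},{"delta_pos":[0,0,-9],"twist":[0,0,0]},{"delta_pos":[0,0,-12],"twist":[0,0,0]},{"delta_pos":[0,0,-13],"twist":[0,0,0]},{"delta_pos":[0,0,-13],"twist":[0,0,0]}]}}

```text
t: 17.07
eef_pos: [0.6228, -0.2998, 0.1393]
eef_rot: [[0.982, 0.186, 0.014], [0.186, -0.983, -0.002], [0.013, 0.005, -1.0]]
force: [1.0, 0.4, -0.5]
width: 0.626
```

```bash
python3 - <<'E'
from workcell import viewer,robot
from h import *
d=viewer.snapshot("wrist"); cv2.imwrite("pics/w12.png",d["color"][:,:,::-1])
s=robot.get_state();print(s["eef_pos"],s["force"],s["width"],s["qpos"])
a=np.radians(100.8); T=np.array([.6222,-.0052])+.08*np.array([np.cos(a),np.sin(a)]);print(T, T-2*.08*np.array([np.cos(a),np.sin(a)]))
plan(s,[T[0],T[1],.14],10.8)
E
```

```text
[ 0.62153779 -0.29921779  0.13667757] [ 0.33048152  0.05807973 -1.11575494] 0.6308392956631541 [-0.45275444  0.53805314  1.56808069  0.00449719  1.02562446 -0.64213988]
[0.60720949 0.07338298] [ 0.63719051 -0.08378298]
delta_cm [  5.53 -36.88  -0.38] twist [ 0.2 -0.6 -0.1] rows>= 9.0
```

View pics/w12.png

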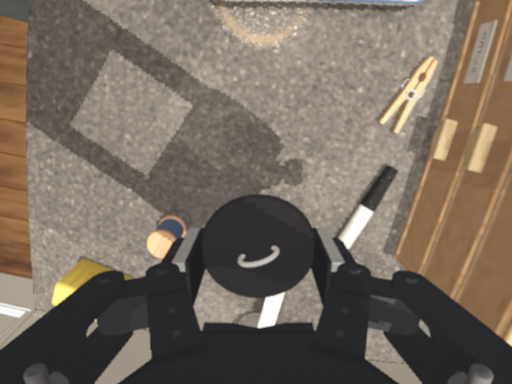

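The plug is held level, centred at (258,245). Now to the left target.

Emit:
{"op": "move_arm", "data": {"rows": [{"delta_pos":[0.4,-2.5,0],"twist":[0,0,0]},{"delta_pos":[0.8,-5.5,0],"twist":[0,0,0]},{"delta_pos":[1.3,-9,0],"twist":[0,0,0]},{"delta_pos":[1.9,-12.5,0],"twist":[0,-0.6,0]},{"delta_pos":[2.4,-16,0],"twist":[0,-0.6,0]},{"delta_pos":[2.9,-19.5,0],"twist":[0,-0.6,0]},{"delta_pos":[3.4,-23,0],"twist":[0,-0.6,0]},{"delta_pos":[4,-26.5,0],"twist":[0,-0.6,0]},{"delta_pos":[4.5,-30,0],"twist":[0,-0.6,0]},{"delta_pos":[5,-33.5,0],"twist":[0,-0.6,0]},{"delta_pos":[5.4,-36,0],"twist":[0,-0.6,0]},{"delta_pos":[5.5,-36.9,0],"twist":[0,-0.6,0]},{"delta_pos":[5.5,-36.9,0],"twist":[0,-0.6,0]},{"delta_pos":[5.5,-36.9,0],"twist":[0,-0.6,0]}]}}

```text
t: 18.28
eef_pos: [0.6061, 0.0732, 0.1349]
eef_rot: [[0.982, 0.187, -0.002], [0.187, -0.982, -0.004], [-0.003, 0.003, -1.0]]
force: [0.8, 0.5, -0.6]
width: 0.629
```

```bash
python3 - <<'E'
from workcell import viewer,robot
from h import *
d=viewer.snapshot("wrist"); cv2.imwrite("pics/w13.png",d["color"][:,:,::-1])
s=robot.get_state();print(s["eef_pos"],s["force"],s["width"])
plan(s,[.6072,.0734,.0055],10.8)
E
```

```text
[0.6063937  0.07257549 0.13522135] [-0.14134311 -0.01219545  0.22262469] 0.6261649071845762
delta_cm [ 0.12 -0.11 12.97] twist [ 0.2  0.1 -0.1] rows>= 4.0
```

View pics/w13.png

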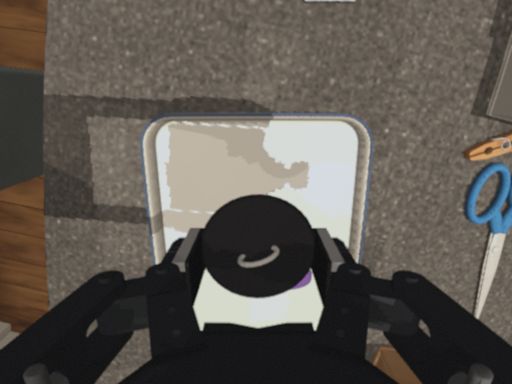

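```bash
python3 - <<'E'
from workcell import viewer,robot
from h import *
d=viewer.snapshot("wrist"); s=robot.get_state()
f=lambda px,z:((ray(d,[px],z)-s["eef_pos"])@s["eef_rot"])[0,:2].round(4)
print("floor end",f((260,122),0),"rim outer end",f((260,115),.024),"sides",f((162,200),0),f((356,200),0), "plug",f((258,195),s["eef_pos"][2]+.016),f((258,297),s["eef_pos"][2]+.016))
E
```

```text
floor end [ 0.002  -0.0532] rim outer end [ 0.0019 -0.0605] sides [-0.0951  0.0225] [0.0975 0.0222] plug [ 0.0002 -0.0309] [0.0003 0.023 ]
```

Emit:
{"op": "move_arm", "data": {"rows": [{"delta_pos":[0.1,0.3,2.5],"twist":[0,0,0]},{"delta_pos":[0.1,0.3,5.5],"twist":[0,0,0]},{"delta_pos":[0.1,0.3,8.5],"twist":[0,0,0]},{"delta_pos":[0.1,0.3,11],"twist":[0,0,0]},{"delta_pos":[0.1,0.3,12.3],"twist":[0,0,0]},{"delta_pos":[0.1,0.3,12.9],"twist":[0,0,0]},{"delta_pos":[0.1,0.3,12.9],"twist":[0,0,0]},{"delta_pos":[0.1,0.3,12.9],"twist":[0,0,0]}]}}

```text
t: 19.05
eef_pos: [0.6087, 0.0683, 0.0071]
eef_rot: [[0.983, 0.184, -0.0], [0.184, -0.983, -0.003], [-0.001, 0.003, -1.0]]
force: [0.2, 0.1, -0.8]
width: 0.628
```

Emit:
{"op": "move_arm", "data": {"rows": [{"delta_pos":[0,0,0],"twist":[0,0,0]},{"delta_pos":[0,0,0],"twist":[0,0,0]},{"delta_pos":[0,0,0],"twist":[0,0,0]},{"delta_pos":[0,0,0],"twist":[0,0,0]},{"delta_pos":[0,0,0],"twist":[0,0,0]},{"delta_pos":[0,0,-2],"twist":[0,0,0]},{"delta_pos":[0,0,-5],"twist":[0,0,0]},{"delta_pos":[0,0,-9],"twist":[0,0,0]},{"delta_pos":[0,0,-13],"twist":[0,0,0]},{"delta_pos":[0,0,-16.5],"twist":[0,0,0]},{"delta_pos":[0,0,-16.5],"twist":[0,0,0]}], "gripper": 7.2}}

```text
t: 19.97
eef_pos: [0.6128, 0.0694, 0.1798]
eef_rot: [[0.983, 0.184, 0.011], [0.184, -0.983, -0.002], [0.011, 0.004, -1.0]]
force: [1.2, 0.3, 0.3]
width: 0.843
```

```bash
python3 - <<'E'
from workcell import viewer,robot
from h import *
d=viewer.snapshot("wrist"); cv2.imwrite("pics/w14.png",d["color"][:,:,::-1])
s=robot.get_state();print(s["eef_pos"],s["force"],s["width"],s["qpos"])
d=viewer.snapshot("top");im=d["color"];cv2.imwrite("pics/top2.png",cv2.resize(im[130:240,130:310,::-1],None,fx=4.4,fy=4.4,interpolation=2))
plan(s,[.617,.308,.2],14)
E
```

```text
[0.61138131 0.06926937 0.17659059] [ 0.00658319 -0.06110084 -0.52865957] 0.842622337157738 [ 0.11221977  0.38953139  1.71102197 -0.00384316  1.0335455  -0.07130195]
delta_cm [  4.97 -23.35  -2.39] twist [ 0.2 -0.4 -3.4] rows>= 6.0
```

View pics/w14.png

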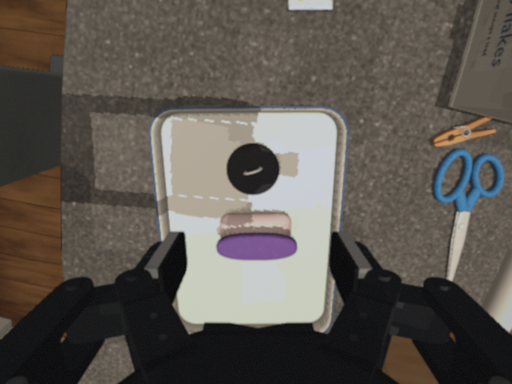

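View pics/top2.png

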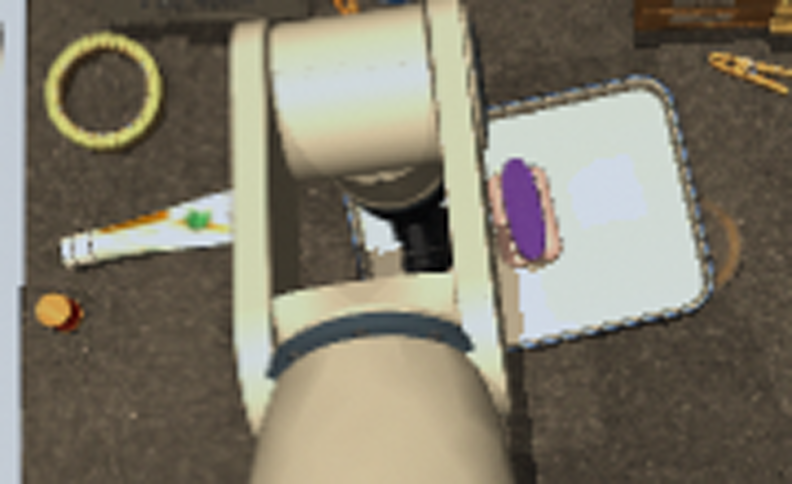

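The plug stands in the tray with its ring up at (253,168), and the brush lies on the soap at (257,246). In this oblique view both look straight. Next, the tube.

Emit:
{"op": "move_arm", "data": {"rows": [{"delta_pos":[0.8,-3.5,-1],"twist":[0,0,0]},{"delta_pos":[1.6,-7.5,-2],"twist":[0,0,0]},{"delta_pos":[2.5,-11.5,-2],"twist":[0,-0.4,-1]},{"delta_pos":[3.3,-15.5,-2],"twist":[0,-0.4,-1.5]},{"delta_pos":[4.2,-19.5,-2],"twist":[0,-0.4,-1.5]},{"delta_pos":[4.9,-23.3,-2],"twist":[0,-0.4,-1.5]},{"delta_pos":[4.9,-23.3,-2],"twist":[0,-0.4,-1.5]},{"delta_pos":[4.9,-23.3,-2],"twist":[0,-0.4,-1.5]}], "gripper": 8.5}}

```text
t: 20.73
eef_pos: [0.6134, 0.3088, 0.1908]
eef_rot: [[0.977, 0.213, -0.006], [0.213, -0.977, -0.006], [-0.007, 0.004, -1.0]]
force: [0.0, -0.4, -0.5]
width: 0.993
```

```bash
python3 - <<'E'
from workcell import viewer,robot
from h import *
d=viewer.snapshot("wrist"); cv2.imwrite("pics/w15.png",d["color"][:,:,::-1])
s=robot.get_state();print(s["eef_pos"],s["eef_rot"][:,0],s["qpos"])
d=viewer.snapshot("top");im=d["color"];cv2.imwrite("pics/top3.png",cv2.resize(im[130:240,190:310,::-1],None,fx=5,fy=5,interpolation=2))
E
```

```text
[0.61361678 0.3072999  0.19105305] [ 0.97727598  0.21184556 -0.00728772] [ 0.463467    0.48730345  1.52056492 -0.00300461  1.1419453   0.25124182]
```

View pics/w15.png

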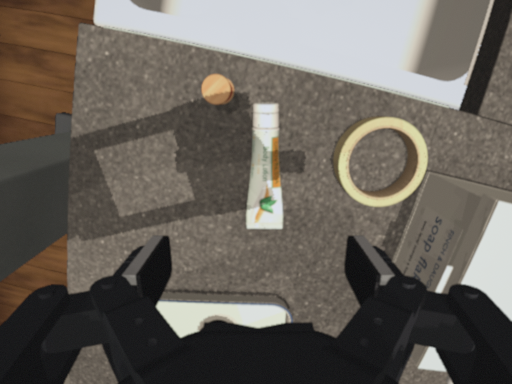

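View pics/top3.png

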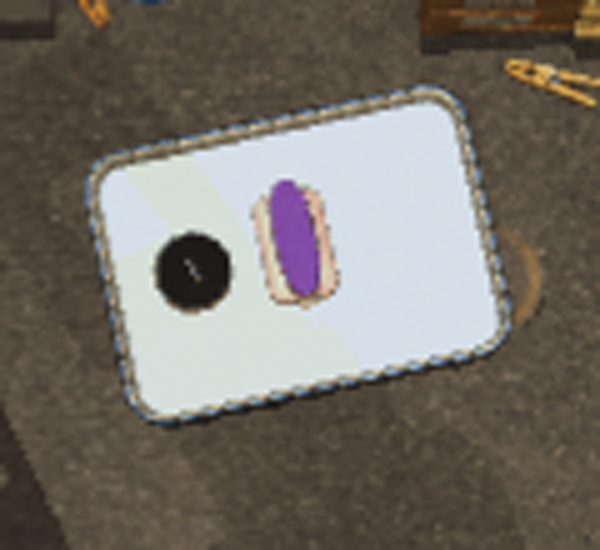

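The tube stands vertically in the picture, its axis from (266,103) at the cap to (265,229) at the crimp. From above, plug, soap and brush look right in the tray.

```bash
python3 - <<'E'
from workcell import viewer,robot
from h import *
d=viewer.snapshot("wrist"); s=robot.get_state()
f=lambda px,z:((ray(d,[px],z)-s["eef_pos"])@s["eef_rot"])[0,:2].round(4)
print("tube ends tool",f((266.5,103),.015),f((265,229),.006),"mid sides",f((250,166),.01),f((281,166),.01))
t=viewer.snapshot("top"); im=t["color"].astype(int);hsv=cv2.cvtColor(t["color"],cv2.COLOR_RGB2HSV);H,S,V=cv2.split(hsv)
op=lambda m:cv2.morphologyEx(m.astype(np.uint8),cv2.MORPH_OPEN,np.ones((3,3)))
inn=(im.min(2)>120)
m=op(inn);fl=rect(m,t,0,(200,140,300,220));print("floor",fl)
pu=((H>125)&(H<160)&(S>80)).astype(np.uint8);b=rect(pu,t,.044,(230,150,270,200));print("brush",b)
q=np.argwhere(pu[150:200,230:270])[:,::-1]+[230,150];X=ray(t,q,.044)[:,:2];w,v=np.linalg.eigh(np.cov(X.T));print("brush pca",X.mean(0),np.degrees(np.arctan2(v[1,1],v[0,1])))
a=rect(op(V<60),t,.014,(215,170,240,195));print("plug",a)
print("soap manual",ray(t,[[190+296/5-.4,130+246/5-.4]],.016))
# soap region = not floor-like inside
g=np.zeros_like(V);R=slice(155,198);C=slice(237,262)
g[R,C]=((im[:,:,0]-im[:,:,2]>2)|(im.max(2)<200))[R,C]; print("soap",rect(op(g),t,.016))
th=np.radians(100.8);ux=np.array([np.cos(th),np.sin(th)])*1;uy=np.array([-np.sin(th),np.cos(th)])
for n,p in dict(plug=a["c"],brush=b["c"]).items():
    e=np.array(p)-fl["c"];print(n,e@ux,e@uy)
E
```

```text
tube ends tool [ 0.0089 -0.0702] [0.0086 0.0756] mid sides [-0.0087 -0.0023] [ 0.0257 -0.0023]
floor {'area': 3645.5, 'c': (620.3, -5.5), 'L': 271.4, 'W': 193.2, 'ang': -79.1, 'bbox': (210, 150, 80, 64)}
brush {'area': 130.0, 'c': (629.1, -5.0), 'L': 81.5, 'W': 27.7, 'ang': 12.6, 'bbox': (244, 166, 10, 23)}
brush pca [ 0.62869157 -0.00444372] -168.88460767726676
plug {'area': 141.5, 'c': (612.3, 69.8), 'L': 47.9, 'W': 47.3, 'ang': -1.1, 'bbox': (222, 177, 14, 14)}
soap manual [[ 0.62711249 -0.00435824  0.016     ]]
soap {'area': 307.0, 'c': (629.9, -3.4), 'L': 92.5, 'W': 53.3, 'ang': 10.0, 'bbox': (240, 166, 18, 25)}
plug 75.46528049655605 -6.251514982475552
brush -1.1578119429900449 -8.73781846370539
```

Emit:
{"op": "move_arm", "data": {"rows": [{"delta_pos":[0.8,0.4,3],"twist":[0,0,0]},{"delta_pos":[0.8,0.4,7],"twist":[0,0,0]},{"delta_pos":[0.8,0.4,11],"twist":[0,0,0]},{"delta_pos":[0.8,0.4,14.5],"twist":[0,0,0]},{"delta_pos":[0.8,0.4,17],"twist":[0,0,0]},{"delta_pos":[0.8,0.4,18.2],"twist":[0,0,0]},{"delta_pos":[0.8,0.4,18.6],"twist":[0,0,0]},{"delta_pos":[0.8,0.4,18.6],"twist":[0,0,0]},{"delta_pos":[0.8,0.4,18.6],"twist":[0,0,0]}]}}

```text
t: 21.68
eef_pos: [0.6236, 0.3025, 0.008]
eef_rot: [[0.978, 0.208, -0.003], [0.208, -0.978, -0.004], [-0.003, 0.004, -1.0]]
force: [0.6, 0.0, -0.5]
width: 0.994
```

```bash
python3 - <<'E'
from workcell import viewer,robot
import cv2
d=viewer.snapshot("wrist"); cv2.imwrite("pics/w16.png",d["color"][:,:,::-1])
E
```

```text
(no output)
```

View pics/w16.png

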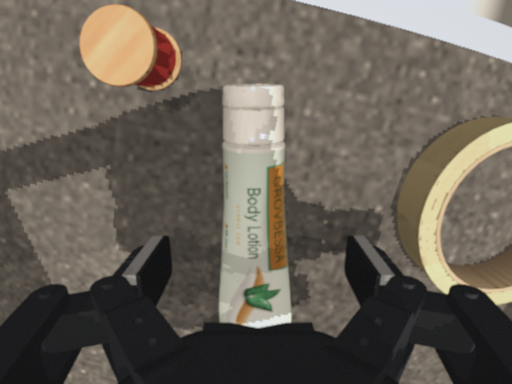

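The tube sits between the pads, straight, rows 83–325, cols 221–290.

```bash
python3 - <<'E'
from workcell import viewer,robot
from h import *
d=viewer.snapshot("wrist"); s=robot.get_state()
f=lambda px,z:((ray(d,[px],z)-s["eef_pos"])@s["eef_rot"])[0,:2].round(4)
print(s["eef_pos"],f((254,84),.02),f((254,84),.012),f((254,325),.004),f((254,325),.008))
E
```

```text
[0.62376732 0.30290211 0.00854245] [-0.0012 -0.0779] [-0.0013 -0.0784] [-0.002   0.0592] [-0.0019  0.0557]
```

Emit:
{"op": "move_arm", "data": {"rows": [{"delta_pos":[-0.2,-0.3,0.5],"twist":[0,0,0]},{"delta_pos":[-0.2,-0.3,0.5],"twist":[0,0,0]},{"delta_pos":[-0.2,-0.3,0.5],"twist":[0,0,0]}]}}

```text
t: 22.03
eef_pos: [0.6213, 0.3058, 0.0042]
eef_rot: [[0.978, 0.209, -0.001], [0.209, -0.978, -0.003], [-0.002, 0.003, -1.0]]
force: [0.2, -0.5, 0.7]
width: 0.992
```

Emit:
{"op": "move_arm", "data": {"rows": [{"delta_pos":[0,0,0],"twist":[0,0,0]},{"delta_pos":[0,0,0],"twist":[0,0,0]},{"delta_pos":[0,0,0],"twist":[0,0,0]},{"delta_pos":[0,0,0],"twist":[0,0,0]},{"delta_pos":[0,0,0],"twist":[0,0,0]},{"delta_pos":[0,0,0],"twist":[0,0,0]},{"delta_pos":[0,0,0],"twist":[0,0,0]},{"delta_pos":[0,0,0],"twist":[0,0,0]}], "gripper": 1.5}}

```text
t: 22.7
eef_pos: [0.6215, 0.3059, 0.0047]
eef_rot: [[0.978, 0.209, -0.001], [0.209, -0.978, -0.003], [-0.001, 0.003, -1.0]]
force: [-1.5, -0.4, 5.3]
width: 0.38
```

Emit:
{"op": "move_arm", "data": {"rows": [{"delta_pos":[0,0,-1],"twist":[0,0,0]},{"delta_pos":[0,0,-3],"twist":[0,0,0]},{"delta_pos":[0,0,-6],"twist":[0,0,0]},{"delta_pos":[0,0,-9],"twist":[0,0,0]},{"delta_pos":[0,0,-12],"twist":[0,0,0]},{"delta_pos":[0,0,-14.5],"twist":[0,0,0]},{"delta_pos":[0,0,-14.5],"twist":[0,0,0]},{"delta_pos":[0,0,-14.5],"twist":[0,0,0]}]}}

```text
t: 23.37
eef_pos: [0.6226, 0.3068, 0.1521]
eef_rot: [[0.978, 0.209, 0.003], [0.209, -0.978, -0.002], [0.002, 0.002, -1.0]]
force: [0.0, 0.4, -1.8]
width: 0.38
```

```bash
python3 - <<'E'
from workcell import viewer,robot
from h import *
d=viewer.snapshot("wrist"); cv2.imwrite("pics/w17.png",d["color"][:,:,::-1])
s=robot.get_state();print(s["eef_pos"],s["force"],s["width"],s["qpos"])
th=np.radians(100.8);T=np.array([.6212,-.0055])-.08*np.array([np.cos(th),np.sin(th)])
plan(s,[*T,.15],100.8);plan(s,[*T,.15],-79.2)
E
```

```text
[0.62155473 0.30630861 0.15019028] [-0.32897765  0.24296634 -0.63830096] 0.37941711257523547 [ 0.45705283  0.53365457  1.54183355 -0.00308897  1.06737953  0.24793703]
delta_cm [-6.73 38.48  0.14] twist [  0.1   0.2 -88.7] rows>= 13.0
delta_cm [-6.73 38.48  0.14] twist [ 0.2 -0.1 91.3] rows>= 13.0
```

View pics/w17.png

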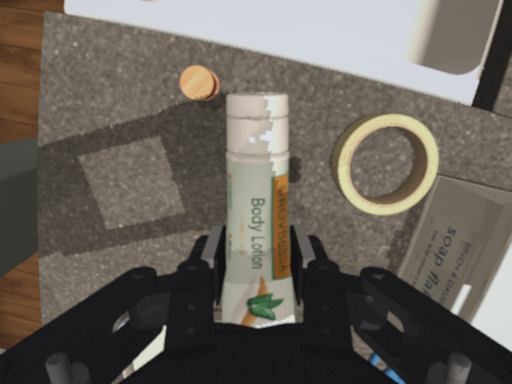

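Emit:
{"op": "move_arm", "data": {"rows": [{"delta_pos":[-0.4,2.5,0],"twist":[0,0,-6]},{"delta_pos":[-0.9,5.5,0],"twist":[0,0,-13]},{"delta_pos":[-1.5,8.5,0],"twist":[0,0,-20]},{"delta_pos":[-2,11.5,0],"twist":[0,0,-27]},{"delta_pos":[-2.5,14.5,0],"twist":[0,0,-34]},{"delta_pos":[-3,17.5,0],"twist":[0,0,-41]},{"delta_pos":[-3.6,20.5,0],"twist":[0,0,-48]},{"delta_pos":[-4.1,23.5,0],"twist":[0,0,-55]},{"delta_pos":[-4.6,26.5,0],"twist":[0,0,-62]},{"delta_pos":[-5.2,29.5,0],"twist":[0,0,-69]},{"delta_pos":[-5.7,32.5,0],"twist":[0,0,-76]},{"delta_pos":[-6.3,36,0],"twist":[0,0,-83]},{"delta_pos":[-6.7,38.5,0],"twist":[0,0,-88.7]},{"delta_pos":[-6.7,38.5,0],"twist":[0,0,-88.7]},{"delta_pos":[-6.7,38.5,0],"twist":[0,0,-88.7]}]}}

```text
t: 24.67
eef_pos: [0.6353, -0.0854, 0.1496]
eef_rot: [[-0.183, 0.983, -0.003], [0.983, 0.183, -0.002], [-0.002, -0.003, -1.0]]
force: [-0.2, 0.2, -0.5]
width: 0.381
```

```bash
python3 - <<'E'
from workcell import viewer,robot
from h import *
d=viewer.snapshot("wrist"); cv2.imwrite("pics/w18.png",d["color"][:,:,::-1])
s=robot.get_state();print(s["eef_pos"],s["force"],s["width"])
f=lambda px,z:((ray(d,[px],z)-s["eef_pos"])@s["eef_rot"])[0,:2].round(4)
print("cap end",f((257,93),s["eef_pos"][2]-.0045+.015))
th=np.radians(100.8);T=np.array([.6212,-.0055])-.08*np.array([np.cos(th),np.sin(th)])
plan(s,[*T,.0055],100.8)
E
```

```text
[ 0.63546403 -0.08424719  0.1498439 ] [ 0.31794853 -0.30685223 -0.87709557] 0.37906224655374965
cap end [-0.0009 -0.0739]
delta_cm [ 0.03  0.12 14.43] twist [-0.2  0.1 -0.2] rows>= 4.0
```

View pics/w18.png

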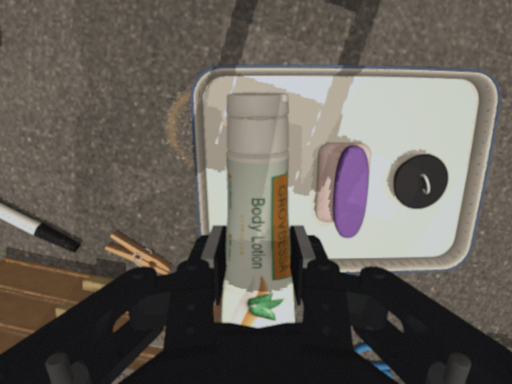

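In this view: tube at cols 228–289, soap and brush at (345,190), plug at (421,181). I'll enlarge it to check positions in the tray.

```bash
python3 - <<'E'
import cv2
im=cv2.imread("pics/w18.png")[55:280,300:505];cv2.imwrite("pics/w18z.png",cv2.resize(im,None,fx=2.6,fy=2.6,interpolation=2))
E
```

```text
(no output)
```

View pics/w18z.png

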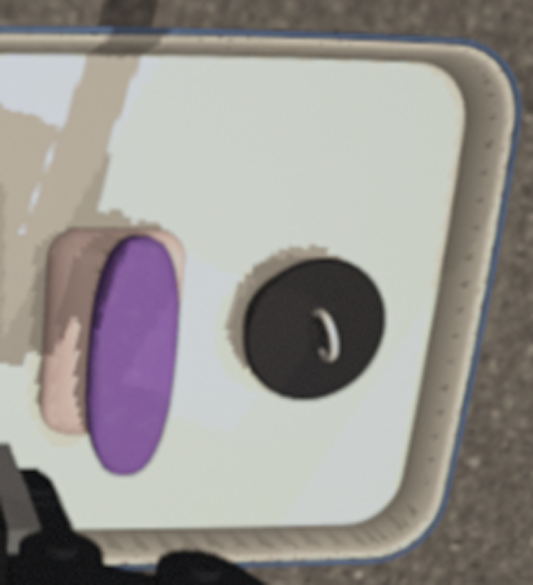

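```bash
python3 - <<'E'
from workcell import viewer,robot
from h import *
d=viewer.snapshot("wrist"); s=robot.get_state()
f=lambda u,v,z:((ray(d,[[300+u/2.6,55+v/2.6]],z)-s["eef_pos"])@s["eef_rot"])[0,:2].round(4)
print("near",f(300,58,0),f(130,54,0),"far",f(300,525,0),f(130,529,0),"right",f(435,290,0))
print("plug",f(314.5,328.5,.013)); print("soap near end",f(120,227,.016),"far end",f(62,434,.016),"left",f(44,350,.014),"right",f(184,270,.018))
print("brush ends",f(145,236,.044),f(120,475,.044),"sides",f(88,390,.04),f(179,330,.04))
E
```

```text
near [ 0.1501 -0.0949] [ 0.0865 -0.0948] far [0.1771 0.0957] [0.102  0.0963] right [ 0.2182 -0.0083]
plug [0.162  0.0043]
soap near end [ 0.0824 -0.0342] far end [0.0661 0.0457] left [0.0576 0.0125] right [ 0.1065 -0.019 ]
brush ends [ 0.0825 -0.0349] [0.0811 0.0498] sides [0.0684 0.0193] [ 0.0984 -0.0023]
```

By this view the soap is 5 mm off the tray centre, the plug 2–4 mm and the brush 2 mm off the soap, all within tolerance. I'll lower the tube with a 4 mm correction.

Emit:
{"op": "move_arm", "data": {"rows": [{"delta_pos":[0.4,0.25,2.5],"twist":[0,0,0]},{"delta_pos":[0.4,0.25,5.5],"twist":[0,0,0]},{"delta_pos":[0.4,0.25,8.5],"twist":[0,0,0]},{"delta_pos":[0.4,0.25,11.5],"twist":[0,0,0]},{"delta_pos":[0.4,0.25,13.4],"twist":[0,0,0]},{"delta_pos":[0.4,0.25,14.2],"twist":[0,0,0]},{"delta_pos":[0.4,0.25,14.4],"twist":[0,0,0]},{"delta_pos":[0.4,0.25,14.4],"twist":[0,0,0]},{"delta_pos":[0.4,0.25,14.4],"twist":[0,0,0]}]}}

```text
t: 25.52
eef_pos: [0.6375, -0.0787, 0.0066]
eef_rot: [[-0.185, 0.983, -0.002], [0.983, 0.185, -0.002], [-0.002, -0.002, -1.0]]
force: [-0.1, -0.4, -0.2]
width: 0.379
```

Emit:
{"op": "move_arm", "data": {"rows": [{"delta_pos":[0,0,0],"twist":[0,0,0]},{"delta_pos":[0,0,0],"twist":[0,0,0]},{"delta_pos":[0,0,0],"twist":[0,0,0]},{"delta_pos":[0,0,0],"twist":[0,0,0]},{"delta_pos":[0,0,0],"twist":[0,0,0]},{"delta_pos":[0,0,-2],"twist":[0,0,0]},{"delta_pos":[0,0,-5],"twist":[0,0,0]},{"delta_pos":[0,0,-9],"twist":[0,0,0]},{"delta_pos":[0,0,-13],"twist":[0,0,0]},{"delta_pos":[0,0,-17],"twist":[0,0,0]},{"delta_pos":[0,0,-20],"twist":[0,0,0]},{"delta_pos":[0,0,-20],"twist":[0,0,0]}], "gripper": 5.2}}

```text
t: 26.52
eef_pos: [0.6415, -0.0788, 0.2142]
eef_rot: [[-0.185, 0.983, 0.009], [0.983, 0.185, -0.004], [-0.005, 0.009, -1.0]]
force: [0.5, -0.4, 0.5]
width: 0.612
```

```bash
python3 - <<'E'
from workcell import viewer,robot
from h import *
s=robot.get_state();print(s["eef_pos"],s["force"],s["width"])
d=viewer.snapshot("wrist"); cv2.imwrite("pics/w19.png",d["color"][:,:,::-1])
im=d["color"][60:270,100:420,::-1];cv2.imwrite("pics/w19z.png",cv2.resize(im,None,fx=2.5,fy=2.5,interpolation=2))
E
```

```text
[ 0.64146333 -0.0787787   0.21423667] [ 0.52990597 -0.35605116  0.49311836] 0.6118920661917678
```

View pics/w19.png

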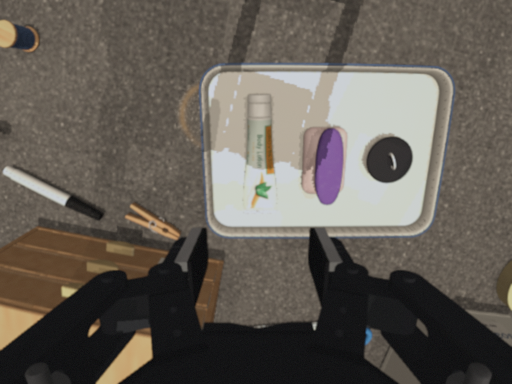

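Everything is in the tray: tube at (261,155), soap and brush at (328,165), plug at (389,159). I'll clear the arm and check from the top camera.

Emit:
{"op": "move_arm", "data": {"rows": [{"delta_pos":[3,0,0],"twist":[0,0,0]},{"delta_pos":[7,-1,0],"twist":[0,0,0]},{"delta_pos":[11,-2,0],"twist":[0,0,0]},{"delta_pos":[15,-3,0],"twist":[0,0,0]},{"delta_pos":[19,-4,0],"twist":[0,0,0]},{"delta_pos":[23,-5,0],"twist":[0,0,0]},{"delta_pos":[27,-6,0],"twist":[0,0,0]},{"delta_pos":[31,-6,0],"twist":[0,0,0]},{"delta_pos":[35,-6,0],"twist":[0,0,0]},{"delta_pos":[38,-6,0],"twist":[0,0,0]},{"delta_pos":[40,-6,0],"twist":[0,0,0]},{"delta_pos":[40,-6,0],"twist":[0,0,0]},{"delta_pos":[40,-6,0],"twist":[0,0,0]}]}}

```text
t: 27.65
eef_pos: [0.506, 0.3037, 0.2073]
eef_rot: [[-0.187, 0.982, 0.004], [0.982, 0.187, -0.005], [-0.005, 0.003, -1.0]]
force: [-0.4, 0.2, 0.3]
width: 0.606
```

```bash
python3 - <<'E'
from workcell import viewer,robot
from h import *
s=robot.get_state();print(s["eef_pos"],s["t"])
d=viewer.snapshot("top");im=d["color"]
cv2.imwrite("pics/top4.png",cv2.resize(im[135:225,195:305,::-1],None,fx=6,fy=6,interpolation=2))
ye=((cv2.cvtColor(im,cv2.COLOR_RGB2HSV)[:,:,1]>120)&(im.max(2)>90)).astype(np.uint8)
print("tape",rect(ye,d,0.05,(360,200,390,228)));print("reelb",rect(ye,d,0.03,(343,188,360,204)));
try: print("reela",rect(ye,d,0.03,(135,190,150,210)))
except Exception as e: print(e)
d=viewer.snapshot("scene");cv2.imwrite("pics/sc4.png",d["color"][:,:,::-1])
E
```

```text
[0.50599823 0.30370546 0.2073386 ] 27.65
tape {'area': 134.5, 'c': (486.4, -440.5), 'L': 68.2, 'W': 32.7, 'ang': -11.6, 'bbox': (368, 203, 11, 21)}
reelb {'area': 41.5, 'c': (550.9, -371.0), 'L': 28.5, 'W': 27.7, 'ang': 15.4, 'bbox': (347, 193, 9, 9)}
max() iterable argument is empty
```

View pics/top4.png

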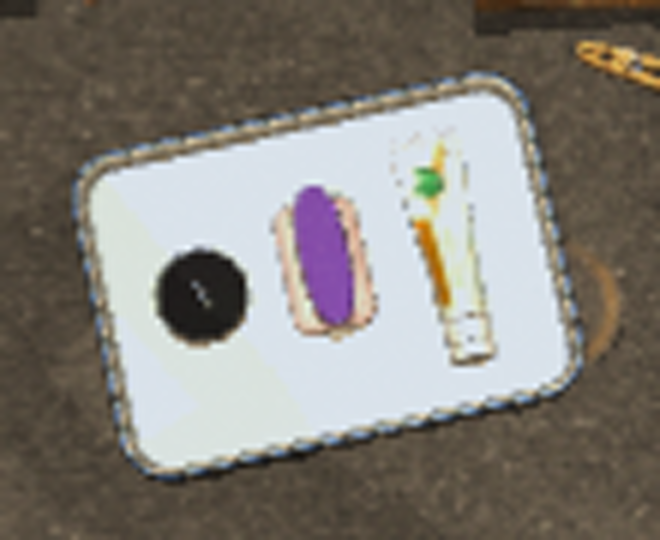

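View pics/sc4.png

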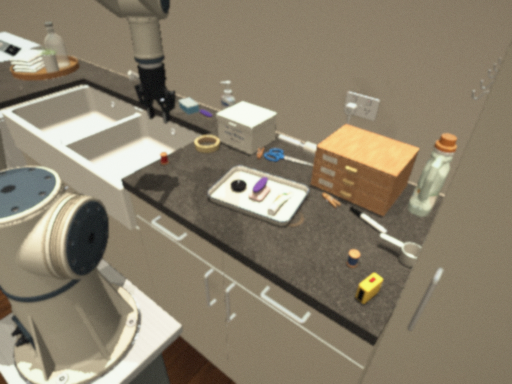

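```bash
python3 - <<'E'
from workcell import viewer
from h import *
t=viewer.snapshot("top"); im=t["color"]
R=lambda u,v,z:ray(t,[[195+(u+.5)/6-.5,135+(v+.5)/6-.5]],z)[0,:2]
br=(im.max(2)>110).astype(np.uint8)
fl=rect(br,t,.024,(200,140,300,220));print(fl)
c=np.array(fl["c"])/1000+[.001,0]
c2=np.mean([R(78+8,165,.024),R(515,80,.024),R(578,390,.024),R(140,470,.024)],0);print("corner mean",c2)
th=np.radians(100.9);ux=np.array([np.cos(th),np.sin(th)]);uy=np.array([-np.sin(th),np.cos(th)])
for n,p in dict(plug=R(203,297,.014),soap=R(325,264,.016),brush=R(323.5,256,.044),tubemid=(R(472,360,.012)+R(427,138,.006))/2).items():
    e=p-c;print(n,p.round(4),(e@ux*1000).round(1),(e@uy*1000).round(1))
v=R(472,360,.012)-R(427,138,.006);print("tube L,ang",np.linalg.norm(v),np.degrees(np.arctan2(v[1],v[0])))
E
```

```text
{'area': 4104.0, 'c': (621.2, -4.8), 'L': 281.5, 'W': 201.3, 'ang': -79.1, 'bbox': (207, 147, 85, 67)}
corner mean [ 0.61992129 -0.00709193]
plug [0.6101 0.0701] 75.8 -2.3
soap [ 0.6279 -0.0042] -0.5 -5.7
brush [ 0.6279 -0.0041] -0.4 -5.7
tubemid [ 0.6369 -0.0798] -76.4 -0.2
tube L,ang 0.140695437771472 -170.57677088153076
```

All placements are inside tolerance. reel_a is hidden from the top camera, but it stands at (164,158) in the scene view, as at the start. Handing in.

```bash
python3 - <<'E'
from workcell import order
print(order.close_job())
E
```

```text
the job is handed in; nothing more can be done
None
```

All four things are set out in the tray and released, and the job was handed in at about 28 s of the 112 s. The interface gives no verdict, so the figures below are my own last top-camera measurements, in the tray's frame.

| Item | Measured (mm) | Target (mm) |
|---|---|---|
| Soap | (−0.5, −5.7) | (0, 0) |
| Brush | (−0.4, −5.7), so within 1 mm of the soap | on the soap's centre |
| Plug | (76, −2), ring up | (+80, 0) |
| Tube | (−76, 0), within about 2° of the tray's short sides | (−80, 0) |

- **Soap offset:** the soap sits about 5–6 mm off centre, away from the robot. That is inside the 15 mm limit, so I left it.
- **Measurements that disagreed:** wrist-camera pictures taken from opposite sides differed by up to 8 mm on the soap (about ±4 mm bias). The wrist view also put the brush about 2 mm off the soap, where the top view shows under 1 mm. The tray centre varied by 1–2 mm between methods.
- **Left alone:** reel_b measured exactly as at the start and the tape measure within 1 mm. reel_a was hidden from the top camera at the end; I checked it only in the scene picture, where it stands where it began.

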